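Press a cap onto a sample vial with one turn of the capping press

TASK

Cap the vial with the bench press: push the cross slide in to its stop so that the vial stands under the ram, then turn the handwheel through exactly one revolution, top going away from the robot, so that the ram presses the cap fully home and rises again and the handle stops back at the top. Then draw the slide fully out with the capped vial standing in it. The press is not bolted down, so work gently enough that it does not shift on the bench, and leave everything else where it is.

Things in the scene. Friction and masses are not known exactly. Their poses are not given: they have to be found in the camera images.
- axle (a point): Point on the handwheel's axis of rotation, in the air level with mid-length of the crank handle (about 64 mm out from the wheel's face), 190 mm above the bench. y: the wheel's axis, level, from the handle to the wheel and press; x: to the back of the press, away from the robot; z up. Wheel: plain steel disc 190 mm across, 20 mm thick, upright on the press's right (-y) side.
- wheel (a joint): Handwheel angle, rad. Starts at 0: handle straight up, ram at the top; 3.14: handle at the bottom, ram right down; 6.28: one revolution. Positive: top of the wheel goes to +x of axle, then down. No end stop; stays where left (rub about 2 N at the handle); the cap adds some 3 to 5 N between about 2.2 and 3.0.
- press: Capping press standing unbolted on rubber feet, 3.4 kg: a side force of roughly 10 to 15 N on the handle makes it creep. White C-frame 220 mm deep, 240 high; origin under its centre, axes as axle's. Its crank handle (pose not given) is a black sleeve 22 mm thick, 96 mm long, level along y, free to spin, bolted in a slot of the wheel 45 to 80 mm from the axis: feel for it, or look.
- tab (a point): Centre of the slide's upright aluminium pull tab, 50 mm above the bench: plate 40 mm wide, 10 mm thick along the slide's travel, 44 mm high (its top 22 mm above this point). At least 80 mm free on both sides of it along the travel. y: outward along the slide (as y of axle and press); the slide goes in along -y.
- slide (a joint): How far the cross slide is pushed in, m: 0 fully out (to the press's left), 0.090 in against its end stop, with the nest centred under the ram. Rub about 3 N; rigid stops at both ends; it stays where left.
- cap (a joint): How far the aluminium cap (21 mm across) is pressed down on the vial, m: 0 started and standing 5 mm proud, 0.005 fully home. Takes about 18 N from the ram.
- vial_mid (a point): Middle of the amber glass vial being capped (23 mm across, 46 mm high, z axis up). It stands loose in the nest pocket of the slide, 14 mm deep, its centre 135 mm from the tab centre, on the press side of it.
- vial_a_mid (a point): Middle of a finished capped vial, 23 mm across, 47 mm high, standing on the bench behind the slide. Bystander.
- vial_b_mid (a point): Middle of a second finished capped vial, standing on the bench in front of the press. Bystander.
- tub: Open clear tub of caps, 60 mm across, 45 mm high, on the bench in front of the press; origin under its centre. Bystander.
- pliers: Hand crimping pliers lying on the bench, 150 mm long, black grips; origin at the pivot. Bystander.
- tipbox: Box with a red lid, 120 by 85 mm, 90 mm high; origin under its centre. Bystander.
- bottle: Amber bottle, 70 mm across, 170 mm high; origin under its centre. Bystander.
- beaker: Glass beaker, 66 mm across, 85 mm high; origin under its centre. Bystander.

How it is judged:
By the outcome, as a careful person would: the job done as asked, in the order asked, and still so for the second after the job is handed in, with the robot touching nothing.
It also fails if it takes over 72 s, if anything falls off the work surface, if the arm or the gripper's body presses on something with over 40 N, if the wrist force passes 120 N, or if a joint passes its speed limit or range.

ROBOT

A 7-joint arm with a two-finger parallel gripper is mounted at the origin on the work surface. World frame = base frame: x ahead of the robot, y to its left, z up, the work surface at z = 0. Lengths are in m, angles in degrees, forces in N, time in s.
With the tool pointing down it reaches from about 0.35 to 0.9 m from the base axis. Payload 19.9 kg.
Tool frame: the origin (TCP) lies at the very end of the fingers, on their centre line; the grasp point (between the pads) lies 19 mm behind it; z points along the fingers, y is the direction in which the jaws open and shut (so a half turn about z gives the same grasp; the last joint's range is limited). The gripper opens to 85 mm and grips with 20 to 120 N. Pads are 22 mm wide; open, the fingers measure 114 mm over their backs; the gripper's body (76 mm by 85 mm) begins 54 mm behind the grasp point. The pads swing forward as they close: fully open they stand 13 mm farther back than shut.
Start: joints at [61.45, 23.915, -0.59, 92.452, 0.269, 63.638, -3.037], TCP at [0.276, -0.561, 0.231] pointing down, gripper open.
Joint ranges: [-161.28, 161.28], [-22.2, 115.67], [-73.04, 71.86], [3.21, 147.25], [-68.34, 248.33], [10.77, 114.83], [-161.83, 161.83]. Speed limits (degrees/s): [108.29, 108.29, 136.94, 136.94, 172.46, 172.46, 172.46].

INTERFACE

Orientations are given as a 3x3 rotation matrix whose columns are the frame's x, y, z axes.
In Python, from cell import arm gives the robot as it stands. The module is installed in compiled form; this text tells all that it offers.
- The arm moves only by the tool arm_command, never from a script. Its argument "rows" is text: rows parted by semicolons, each of 7 numbers parted by spaces: the shift along the tool's x, y, z in mm, then the turn, a rotation vector about the tool's x, y, z in rad, then the opening, from 0 (shut) to 1 (fully open). A call has 1 to 5 rows; each row shifts and turns the pose as measured when the row begins, along the tool's axes as they then stand; what a row does not reach is not made up. A row lasts 1/10 s, in which the tool goes at most 50 mm and 8.59 degrees, less where a joint would pass 70% of its speed; a pose out of reach is approached as far as the arm can. A call is refused whole if a number of a shift passes 50 or a number of a turn 0.15, either way. A call with a gripper value outside its range is refused whole. The fingers move at their own pace and stop on an object; "newtons" is the grip in N (left out, the last holds). Time passes only in rows, so rows that do not move let the fingers close. It gives the time, the measured TCP pose, the force and the opening at its end, in the units of the state.
- arm.get_obs(): the state, without advancing time (a new reading comes with each control period).
- arm.snapshot(name): name is "side" or "top"; returns a dict with "frame" (420x560x3 uint8, red, green, blue), "depth" (420x560 float32, m along the optical axis (not along the pixel's ray), 0 where there is no reading), "intrinsics" (3x3 intrinsics, pixels), "rvec" (rotation vector, rad) and "tvec" (3), from world to camera coordinates, as OpenCV has them. Camera axes: x right, y down, z forward; pixel columns grow to the right and rows downward; lengths in m; the calibration is good to about 2 mm. A picture is of the moment at which its call begins.
- arm.hand_in(): hands the job in, once; it reports no verdict.
Trained networks look in the newest picture that a camera, given by its name, has taken for a name from the list of things; names that differ only in an ending like _2 or _b are one class to them, and where a whole thing is asked for, a point or a joint stands for the part that bears it (a point fixed in the world has none). Each returns a list of dicts, best first, with "confidence" (0 to 1); they miss things now and then, are a little off and sometimes report something else, mostly with a low value. They report only what shows in the picture. A call takes as long as a camera call.
- arm.silhouettes(target, camera): "region" (420x560 bool, what is visible of it).
- arm.tip_of(target, camera): "position" ([x, y, z] in m, in world coordinates, good to about 4 mm: a listed point, or the origin of a listed thing).
The state is a dict: "t": time; "joints": joint angles; "qd": joint speeds; "effort": joint torques, N m; "tcp_pos": TCP position; "orientation": TCP orientation; "wrist_force": force on the tool from outside, world axes, zero at the start; "wrist_torque": the same for the moment, N m; "finger_gap": finger opening in m.
Only numpy, scipy, OpenCV 4.12 (cv2) and the standard library are available. Lean on these libraries where they do the work, as an engineer would, in place of code of your own. Each camera call takes 0.05 s, during which the arm holds its last target.

## Working session

There is one attempt and no reset: what is moved stays moved. The work goes in short steps, Python scripts to look and compute and a tool call to move; the robot and the scene stay as the last step left them, time stands still between calls to the robot, and variables do not carry over. Pictures are saved under pics/ and viewed, and the job is handed in when it is done.

Besides the shell and the picture viewer there is one more tool, called after ">>>" as name(argument=value, ...) on one line, values as JSON. arm_command: Moves the arm, as the interface text tells. Its arguments: {"type":"object","properties":{"rows":{"type":"string"},"newtons":{"type":"number"}},"required":["rows"]}

```bash
mkdir -p pics; ls; cat > h.py <<'E'
from cell import arm
import numpy as np, cv2
def snap(cam,fn=None):
    s=arm.snapshot(cam)
    if fn: cv2.imwrite('pics/'+fn,cv2.cvtColor(s['frame'],cv2.COLOR_RGB2BGR))
    return s
def pix2w(s,u,v,d=None):
    K=np.array(s['intrinsics']);R=cv2.Rodrigues(np.array(s['rvec'],float))[0];t=np.array(s['tvec']).ravel()
    if d is None:d=s['depth'][int(v),int(u)]
    p=d*np.linalg.inv(K)@np.array([u,v,1.0]); return R.T@(p-t)
def w2pix(s,P):
    return cv2.projectPoints(np.array([P],float),np.array(s['rvec'],float),np.array(s['tvec'],float),np.array(s['intrinsics'],float),None)[0].ravel()
def cloud(s):
    K=np.array(s['intrinsics']);R=cv2.Rodrigues(np.array(s['rvec'],float))[0];t=np.array(s['tvec']).ravel()
    v,u=np.mgrid[0:420,0:560];d=s['depth']
    p=np.stack([u,v,np.ones_like(u)],-1)@np.linalg.inv(K).T*d[...,None]
    return (p-t)@R
E
python3 - <<'E'
from h import *
np.set_printoptions(precision=4,suppress=True)
for c in ('side','top'):
    s=snap(c,c+'0.png')
    for n in ['axle','press','wheel','tab','slide','vial_mid','vial_a_mid','tub','pliers','tipbox','bottle','beaker']:
        try: print(c,n,[(np.round(r['position'],3).tolist(),round(r['confidence'],2)) for r in arm.tip_of(n,c)][:3])
        except Exception as e: print(c,n,e)
o=arm.get_obs();print(o)
E
```

```text
pics
side axle []
side press [([0.594, 0.052, -0.0], 0.82)]
side wheel it knows: axle, beaker, bottle, pliers, press, tab, tipbox, tub, vial_a_mid, vial_b_mid, vial_mid
side tab [([0.58, 0.278, 0.051], 0.79)]
side slide it knows: axle, beaker, bottle, pliers, press, tab, tipbox, tub, vial_a_mid, vial_b_mid, vial_mid
side vial_mid [([0.571, 0.145, 0.056], 0.41)]
side vial_a_mid [([0.647, 0.187, 0.021], 0.7)]
side tub [([0.423, 0.012, 0.001], 0.85)]
side pliers [([0.314, -0.307, -0.003], 0.87)]
side tipbox []
side bottle [([0.573, 0.493, -0.003], 0.67)]
side beaker [([0.525, -0.442, 0.003], 0.56)]
top axle []
top press [([0.596, 0.048, 0.0], 0.81), ([0.458, 0.104, 0.024], 0.53)]
top wheel it knows: axle, beaker, bottle, pliers, press, tab, tipbox, tub, vial_a_mid, vial_b_mid, vial_mid
top tab [([0.582, 0.279, 0.048], 0.65)]
top slide it knows: axle, beaker, bottle, pliers, press, tab, tipbox, tub, vial_a_mid, vial_b_mid, vial_mid
top vial_mid [([0.459, 0.103, 0.022], 0.7), ([0.582, 0.28, 0.05], 0.64), ([0.573, 0.146, 0.057], 0.61)]
top vial_a_mid [([0.529, -0.445, 0.001], 0.47), ([0.652, 0.186, 0.022], 0.43)]
top tub [([0.426, 0.013, -0.002], 0.75)]
top pliers [([0.571, 0.146, 0.058], 0.63), ([0.317, -0.304, -0.004], 0.61)]
top tipbox [([0.409, 0.513, -0.002], 0.55)]
top bottle [([0.576, 0.493, 0.001], 0.87)]
top beaker [([0.53, -0.443, 0.001], 0.75)]
{'t': 1.1, 'joints': array([61.45  , 23.916 , -0.5895, 92.4533,  0.2686, 63.6391, -3.0372]), 'qd': array([-0.0474,  0.0226,  0.0096, -0.0837,  0.0263,  0.0652, -0.024 ]), 'effort': array([ -0.001 , -86.4237,   0.6771, -43.5216,   0.0191,   0.0019,
        -0.    ]), 'tcp_pos': array([ 0.2757, -0.5609,  0.2312]), 'orientation': array([[ 0.8975,  0.441 , -0.0001],
       [ 0.441 , -0.8975,  0.0001],
       [-0.    , -0.0001, -1.    ]]), 'wrist_force': array([-0.7808,  0.6119,  0.2181]), 'wrist_torque': array([0.0001, 0.037 , 0.001 ]), 'finger_gap': 0.085601539959989}
```

View pics/side0.png

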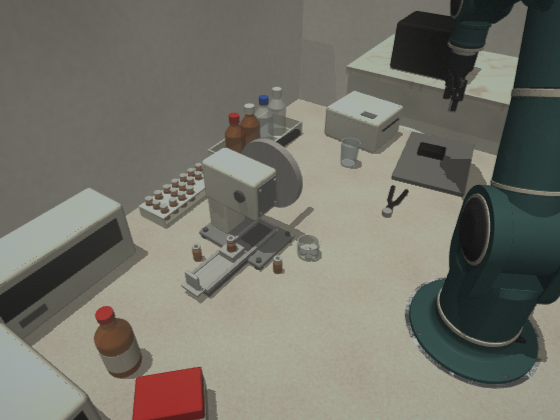

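View pics/top0.png

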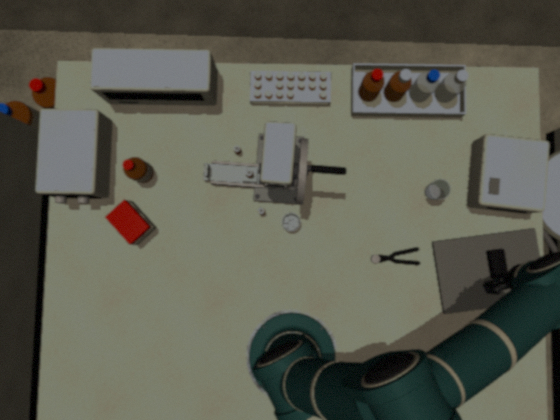

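```bash
python3 - <<'E'
from h import *
np.set_printoptions(precision=4,suppress=True)
s=snap('top');P=cloud(s)
S=s['frame']
cv2.imwrite('pics/topz.png',cv2.resize(cv2.cvtColor(S[110:240,190:360],cv2.COLOR_RGB2BGR),None,fx=4.5,fy=4.5,interpolation=cv2.INTER_CUBIC))
# handle: region v 160..180,u 300..350 with height
reg=P[155:185,308:352].reshape(-1,3)
m=(reg[:,2]>0.15)
h=reg[m];print(len(h),h.min(0),h.max(0))
c=h[:,:2].mean(0);u_,w,vt=np.linalg.svd(h[:,:2]-c);print('handle c',c,vt[0],'zmax',np.percentile(h[:,2],[50,90,98]))
# press head
for zlo,zhi,nm in((0.225,0.26,'head'),(0.26,0.31,'wheel')):
    q=P[100:230,200:345].reshape(-1,3);q=q[(q[:,2]>zlo)&(q[:,2]<zhi)]
    if len(q)<5: continue
    r=cv2.minAreaRect((q[:,:2]*1000).astype(np.float32));print(nm,len(q),r,q.min(0),q.max(0))
t=P[150:200,198:225].reshape(-1,3);t=t[(t[:,2]>0.06)&(t[:,2]<0.08)]
print('tab',len(t),cv2.minAreaRect((t[:,:2]*1000).astype(np.float32)),t.mean(0))
# side camera
s2=snap('side');Q=cloud(s2)
print('cams',-cv2.Rodrigues(s['rvec'])[0].T@np.ravel(s['tvec']),-cv2.Rodrigues(s2['rvec'])[0].T@np.ravel(s2['tvec']))
cv2.imwrite('pics/sidez.png',cv2.resize(cv2.cvtColor(s2['frame'][130:300,170:330],cv2.COLOR_RGB2BGR),None,fx=3.5,fy=3.5,interpolation=cv2.INTER_CUBIC))
q=Q[130:300,170:330].reshape(-1,3)
t=q[(q[:,2]>0.032)&(q[:,2]<0.08)&(q[:,1]>0.25)&(q[:,1]<0.31)];print('tab side',len(t),t.min(0),t.max(0))
for nm,(a,b) in {'head':(0.2,0.25)}.items():
    t=q[(q[:,2]>0.235)&(q[:,2]<0.246)&(q[:,1]>-0.03)];print(cv2.minAreaRect((t[:,:2]*1000).astype(np.float32)))
E
```

```text
312 [ 0.3456 -0.1376  0.1971] [0.5677 0.0258 1.6353]
handle c [ 0.5492 -0.0829] [ 0.6387 -0.7695] zmax [0.2674 0.2719 1.3367]
head 2103 ((577.1756591796875, 19.685958862304688), (250.7969970703125, 182.23431396484375), 45.965511322021484) [ 0.4699 -0.1268  0.225 ] [0.6951 0.0964 0.26  ]
wheel 619 ((558.101318359375, -71.07655334472656), (123.51163482666016, 130.50283813476562), 86.51651000976562) [ 0.4964 -0.132   0.2602] [ 0.6268 -0.0068  0.2893]
tab 42 ((575.9928588867188, 275.72607421875), (10.31305980682373, 37.34516906738281), 88.20439147949219) [0.5776 0.275  0.0703]
cams [0.3456 0.0258 1.6353] [0.054  0.7082 0.8012]
tab side 192 [0.5484 0.2551 0.0321] [0.5977 0.2841 0.0725]
((583.3870849609375, 41.75141525268555), (220.01419067382812, 118.7264404296875), 2.6022462844848633)
```

```bash
python3 - <<'E'
from h import *
E
echo
```

```text
(no output)
```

View pics/topz.png

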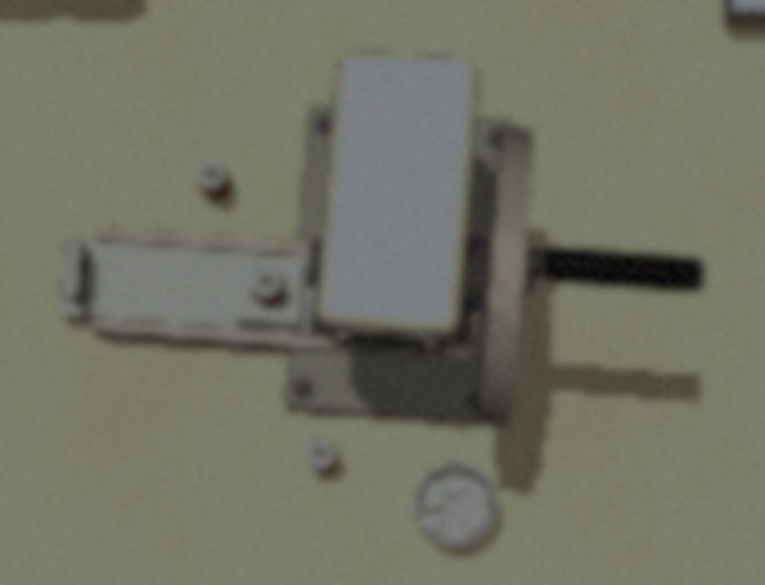

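View pics/sidez.png

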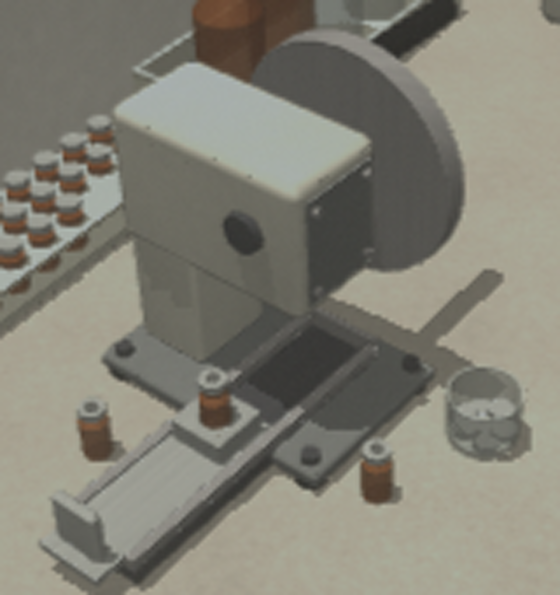

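```bash
python3 - <<'E'
from h import *
np.set_printoptions(precision=4,suppress=True)
s=snap('top');P=cloud(s);F=s['frame'].astype(int)
# head top
m=(abs(P[...,2]-0.24)<0.006)&(P[...,1]>-0.04)&(P[...,1]<0.15)&(P[...,0]>0.4)&(P[...,0]<0.75)
q=P[m];print('head',len(q),cv2.minAreaRect((q[:,:2]*1000).astype(np.float32)))
# handle: dark pixels + z>0.2
g=F.sum(2);sub=np.zeros_like(m);sub[155:185,306:352]=1
m=sub&(P[...,2]>0.21)&(P[...,2]<0.29)&(g<110);q=P[m]
print('h',len(q),q.min(0),q.max(0),cv2.minAreaRect((q[:,:2]*1000).astype(np.float32)),np.percentile(q[:,2],[5,50,95]))
v,u=np.nonzero(m);print(u.min(),u.max(),v.min(),v.max())
for a in range(u.min(),u.max()+1,4):
    k=u==a; 
    if k.any(): print(a,v[k].min(),v[k].max(),P[v[k],a].mean(0))
# wheel rim
m=sub*0
m=(P[...,2]>0.262)&(P[...,2]<0.292)&(P[...,0]>0.46)&(P[...,0]<0.7)&(P[...,1]<-0.01)&(P[...,1]>-0.08)&(g>150)
q=P[m];l=cv2.fitLine(q[:,:2].astype(np.float32),cv2.DIST_HUBER,0,.01,.01).ravel()
print('wheel',len(q),l,np.degrees(np.arctan2(l[1],l[0])),q.min(0),q.max(0))
m=(P[...,2]>0.2)&(P[...,0]>0.44)&(P[...,0]<0.7)&(P[...,1]<-0.0)&(P[...,1]>-0.08)
q=P[m]; print(q[:,0].min(),q[:,0].max())
# slide body points
m=(P[...,2]>0.018)&(P[...,2]<0.034)&(P[...,1]>0.165)&(P[...,1]<0.265)&(P[...,0]>0.5)&(P[...,0]<0.66)
q=P[m];print('slide',len(q),cv2.minAreaRect((q[:,:2]*1000).astype(np.float32)))
m=(P[...,2]>0.06)&(P[...,2]<0.08)&(P[...,1]>0.255)&(P[...,1]<0.31)&(P[...,0]>0.5)&(P[...,0]<0.66)
q=P[m];print('tab',q.mean(0),cv2.minAreaRect((q[:,:2]*1000).astype(np.float32)))
s2=snap('side');Q=cloud(s2)
# side: wheel back face from side cam? points on y plane of wheel
m=(Q[...,2]>0.25)&(Q[...,2]<0.29)&(Q[...,0]>0.46)&(Q[...,0]<0.7)&(Q[...,1]<0.0)&(Q[...,1]>-0.08)
q=Q[m];l=cv2.fitLine(q[:,:2].astype(np.float32),cv2.DIST_HUBER,0,.01,.01).ravel();print('wheel side',len(q),l,np.degrees(np.arctan2(l[1],l[0])))
m=(abs(Q[...,2]-0.24)<0.006)&(Q[...,1]>-0.04)&(Q[...,1]<0.15)&(Q[...,0]>0.4)&(Q[...,0]<0.75)
q=Q[m];print('head',len(q),cv2.minAreaRect((q[:,:2]*1000).astype(np.float32)))
m=(Q[...,2]>0.035)&(Q[...,2]<0.08)&(Q[...,1]>0.262)&(Q[...,1]<0.31)&(Q[...,0]>0.5)&(Q[...,0]<0.66)
q=Q[m];print('tab',q.min(0),q.max(0),cv2.minAreaRect((q[:,:2]*1000).astype(np.float32)))
for c in('top','side'):
  for n in('axle',): print(c,[(np.round(r['position'],4),r['confidence']) for r in arm.tip_of(n,c)])
E
```

```text
head 1772 ((583.8657836914062, 32.258262634277344), (124.27045440673828, 212.1417236328125), 85.91758728027344)
h 199 [ 0.5441 -0.1319  0.2557] [ 0.5642 -0.0389  0.2773] ((553.9859619140625, -85.48223114013672), (93.44221496582031, 16.152738571166992), 86.40148162841797) [0.2628 0.2679 0.2734]
310 344 166 173
310 167 170 [ 0.5552 -0.0391  0.266 ]
314 166 171 [ 0.5554 -0.0498  0.2691]
318 166 171 [ 0.5559 -0.0608  0.2666]
322 167 171 [ 0.5546 -0.0717  0.2674]
326 167 172 [ 0.553  -0.0823  0.2704]
330 167 172 [ 0.5536 -0.0934  0.2674]
334 168 172 [ 0.5522 -0.1042  0.2689]
338 168 173 [ 0.5513 -0.1152  0.2671]
342 168 173 [ 0.5513 -0.126   0.2685]
wheel 312 [ 0.999  -0.0448  0.5603 -0.0206] -2.5674293 [ 0.4961 -0.0663  0.262 ] [ 0.621  -0.011   0.2915]
0.46605643687488724 0.6687518691417881
slide 677 ((592.3871459960938, 215.85064697265625), (122.89421844482422, 97.5792007446289), 1.3925182819366455)
tab [0.5776 0.2746 0.0706] ((577.442626953125, 274.70294189453125), (36.002052307128906, 9.893453598022461), 0.638045072555542)
wheel side 697 [ 0.9995 -0.0301  0.5418 -0.0089] -1.7273501
head 1633 ((583.3641357421875, 41.61486053466797), (222.7758331298828, 118.2620849609375), 3.160874128341675)
tab [0.5558 0.2735 0.0356] [0.5966 0.2842 0.0742] ((576.2716064453125, 278.4569091796875), (10.553128242492676, 40.894649505615234), 87.26730346679688)
top [(array([0.5791, 0.2793, 0.0478]), 0.34)]
side [(array([0.571 , 0.1437, 0.0541]), 0.2)]
```

>>> arm_command(rows="0 0 -36 0 0 0.127 1; 0 0 -36 0 0 0.127 1; 0 0 -36 0 0 0.127 1; 0 0 -36 0 0 0.127 1")

```text
t: 1.8
tcp_pos: [0.2746, -0.5592, 0.3747]
orientation: [[0.998, -0.067, -0.004], [-0.067, -0.998, 0.009], [-0.005, -0.008, -1.0]]
wrist_force: [1.0, -1.0, 1.1]
finger_gap: 0.0854
```

```bash
cat > d.py <<'E'
import sys
from h import *
np.set_printoptions(precision=4,suppress=True)
yaw=np.radians(-3.0)
def go(target,yang):
    """target TCP pos, yang=world angle (deg) of tool y; tool z down"""
    o=arm.get_obs();R=np.array(o['orientation']);p=np.array(o['tcp_pos'])
    a=np.radians(yang);y=np.array([np.cos(a),np.sin(a),0]);z=np.array([0,0,-1.]);x=np.cross(y,z)
    Rt=np.stack([x,y,z],1)
    rv=cv2.Rodrigues(R.T@Rt)[0].ravel()
    print('t',round(o['t'],2),'p',p,'F',np.round(o['wrist_force'],1),'gap',round(o['finger_gap'],4),'j',np.round(o['joints'],0))
    print('tool shift mm',np.round(1000*R.T@(np.array(target)-p),1),'rv',np.round(rv,3))
if __name__=='__main__':
    a=list(map(float,sys.argv[1:])); go(a[:3],a[3])
E
python3 d.py 0.578 0.279 0.36 -93
```

```text
t 1.8 p [ 0.2746 -0.5592  0.3747] F [ 1.  -1.   1.1] gap 0.0854 j [ 57.  19.   5.  81.  -2.  81. -31.]
tool shift mm [ 246.6 -856.5   20.7] rv [-0.008  0.005 -0.015]
```

>>> arm_command(rows="12 -45 0 0 0 0 0.6; 12 -45 0 0 0 0 0.6; 12 -45 0 0 0 0 0.6; 12 -45 0 0 0 0 0.6; 12 -45 0 0 0 0 0.6")

```text
t: 2.3
tcp_pos: [0.3509, -0.3381, 0.3804]
orientation: [[0.997, -0.082, -0.001], [-0.082, -0.997, -0.001], [-0.001, 0.001, -1.0]]
wrist_force: [1.6, -0.1, 0.4]
finger_gap: 0.0513
```

>>> arm_command(rows="12 -45 0 0 0 0 0.6; 12 -45 0 0 0 0 0.6; 12 -45 0 0 0 0 0.6; 12 -45 0 0 0 0 0.6; 12 -45 0 0 0 0 0.6")

```text
t: 2.8
tcp_pos: [0.4301, -0.1089, 0.3814]
orientation: [[0.997, -0.082, 0.002], [-0.082, -0.997, -0.003], [0.002, 0.003, -1.0]]
wrist_force: [1.8, -0.7, 0.0]
finger_gap: 0.0516
```

>>> arm_command(rows="12 -45 0 0 0 0 0.6; 12 -45 0 0 0 0 0.6; 12 -45 0 0 0 0 0.6; 12 -45 0 0 0 0 0.6; 12 -45 0 0 0 0 0.6")

```text
t: 3.3
tcp_pos: [0.5094, 0.1201, 0.3826]
orientation: [[0.996, -0.084, 0.006], [-0.083, -0.996, -0.005], [0.007, 0.004, -1.0]]
wrist_force: [1.6, -0.7, 0.5]
finger_gap: 0.0513
```

```bash
python3 d.py 0.578 0.279 0.20 -93
```

```text
t 3.3 p [0.5094 0.1201 0.3826] F [ 1.6 -0.7  0.5] gap 0.0513 j [  12.    9.  -32.   94.    5.   78. -116.]
tool shift mm [  53.8 -164.8  182.4] rv [ 0.004 -0.007 -0.031]
```

>>> arm_command(rows="13 -41 5 0 0 -0.01 0.6; 13 -41 35 0 0 -0.01 0.6; 13 -41 45 0 0 -0.01 0.6; 13 -41 45 0 0 0 0.6; 0 0 45 0 0 0 0.6")

```text
t: 3.8
tcp_pos: [0.5687, 0.2704, 0.2314]
orientation: [[0.999, -0.048, 0.017], [-0.048, -0.999, 0.002], [0.017, -0.003, -1.0]]
wrist_force: [0.4, -0.9, -1.1]
finger_gap: 0.0511
```

```bash
python3 d.py 0.578 0.279 0.045 -93; python3 - <<'E'
from h import *
s=snap('side');cv2.imwrite('pics/s1.png',cv2.resize(cv2.cvtColor(s['frame'][130:330,120:330],cv2.COLOR_RGB2BGR),None,fx=3,fy=3))
s=snap('top');P=cloud(s)
print(arm.tip_of('tab','side')[:1])
E
```

```text
t 3.8 p [0.5687 0.2704 0.2314] F [ 0.4 -0.9 -1.1] gap 0.0511 j [  -4.   27.  -34.   92.   17.   65. -134.]
tool shift mm [  5.7  -8.5 186.5] rv [-0.003 -0.017  0.005]
[{'position': [0.579, 0.2768, 0.0484], 'confidence': 0.76}]
```

View pics/s1.png

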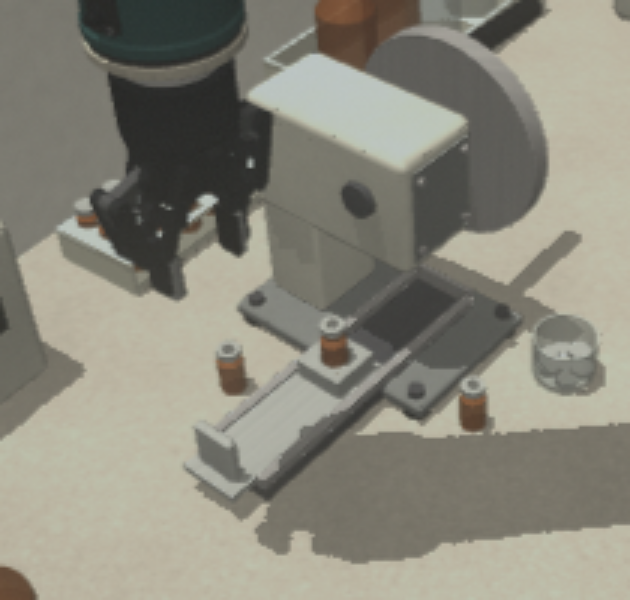

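>>> arm_command(rows="2 -2 42 0 -0.01 0 0.55; 2 -2 42 0 -0.007 0 0.5; 1 -2 40 0 0 0 0.5; 1 -2 30 0 0 0 0.5; 0 0 12 0 0 0 0.5")

```text
t: 4.45
tcp_pos: [0.5853, 0.2711, 0.0778]
orientation: [[0.998, -0.06, 0.015], [-0.06, -0.998, 0.003], [0.015, -0.004, -1.0]]
wrist_force: [-0.4, -0.4, -0.7]
finger_gap: 0.0428
```

```bash
python3 d.py 0.578 0.279 0.043 -93; python3 - <<'E'
from h import *
s=snap('side');cv2.imwrite('pics/s2.png',cv2.resize(cv2.cvtColor(s['frame'][130:330,120:330],cv2.COLOR_RGB2BGR),None,fx=3,fy=3))
E
```

```text
t 4.45 p [0.5853 0.2711 0.0778] F [-0.4 -0.4 -0.7] gap 0.0428 j [  -7.   39.  -29.   96.   23.   51. -139.]
tool shift mm [-8.3 -7.3 34.7] rv [-0.004 -0.015 -0.008]
```

View pics/s2.png

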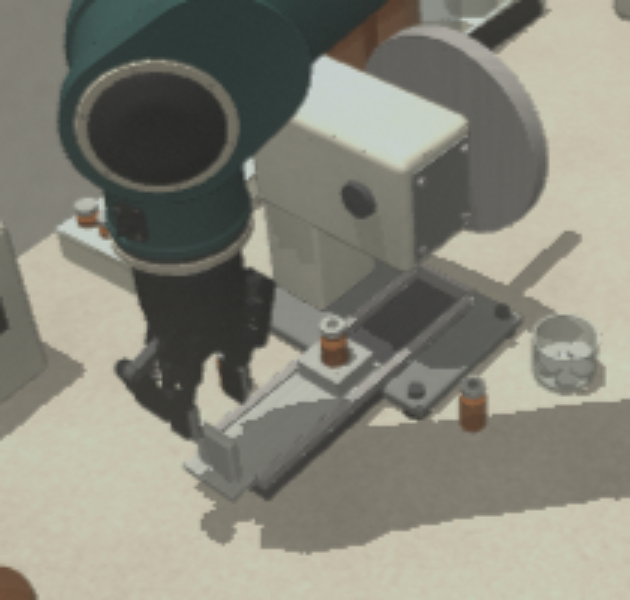

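>>> arm_command(rows="-6 -7 15 0 -0.012 -0.008 0.5; -2 0 15 0 0 0 0.5; 0 0 5 0 0 0 0.3; 0 0 0 0 0 0 0.27")

```text
t: 4.9
tcp_pos: [0.5807, 0.2794, 0.046]
orientation: [[0.999, -0.053, 0.009], [-0.053, -0.999, 0.006], [0.009, -0.007, -1.0]]
wrist_force: [-0.5, 0.4, 0.5]
finger_gap: 0.0229
```

```bash
python3 d.py 0.578 0.279 0.043 -93; python3 - <<'E'
from h import *
s=snap('side');cv2.imwrite('pics/s3.png',cv2.resize(cv2.cvtColor(s['frame'][130:330,120:330],cv2.COLOR_RGB2BGR),None,fx=3,fy=3))
s=snap('top');cv2.imwrite('pics/t3.png',cv2.resize(cv2.cvtColor(s['frame'][110:310,180:390],cv2.COLOR_RGB2BGR),None,fx=3,fy=3))
E
```

```text
t 4.9 p [0.5807 0.2794 0.046 ] F [-0.5  0.4  0.5] gap 0.0229 j [  -8.   41.  -28.   96.   25.   48. -140.]
tool shift mm [-2.7  0.6  2.9] rv [-0.007 -0.009 -0.001]
```

View pics/s3.png

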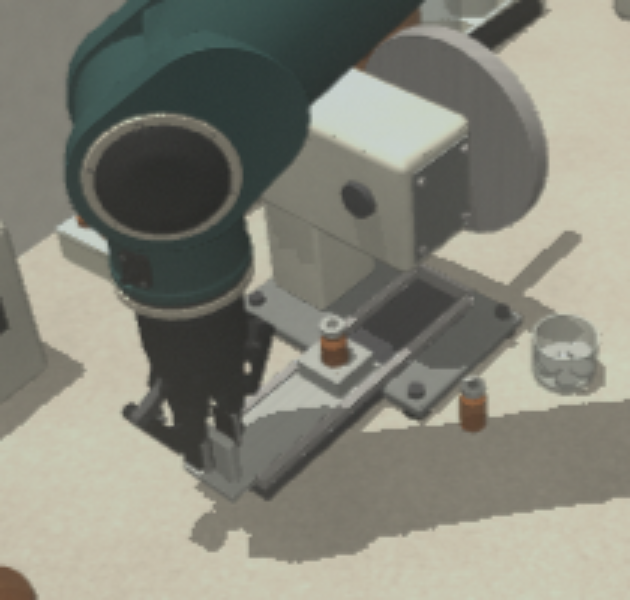

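View pics/t3.png

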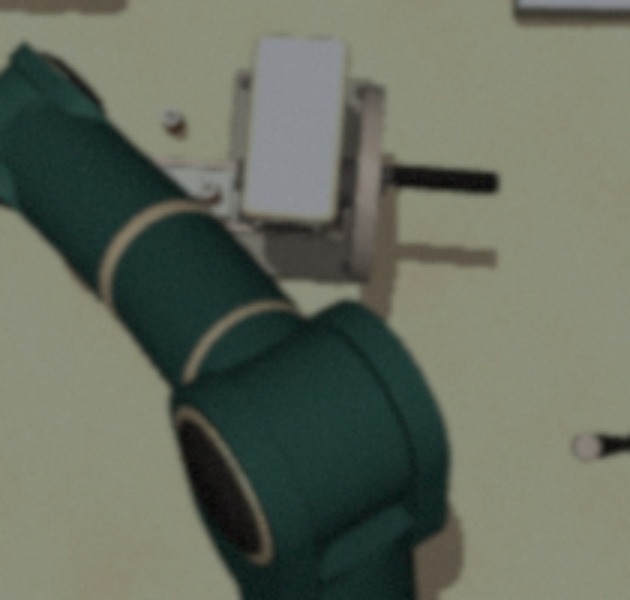

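```bash
python3 - <<'E'
from h import *
s=snap('top');P=cloud(s)
for (u,v) in [(230,180),(250,195),(270,205),(245,210),(215,165),(200,150),(190,135),(184,130),(260,190),(235,172)]:
    print(u,v,np.round(P[v,u],3), s['frame'][v,u])
E
```

```text
230 180 [0.483 0.146 0.557] [119 110  90]
250 195 [0.447 0.099 0.601] [26 45 42]
270 205 [0.427 0.057 0.613] [15 29 24]
245 210 [0.414 0.106 0.632] [29 50 48]
215 165 [0.524 0.187 0.501] [22 45 42]
200 150 [0.568 0.231 0.449] [21 46 41]
190 135 [0.613 0.264 0.406] [25 49 45]
184 130 [0.628 0.282 0.394] [40 52 48]
260 190 [0.463 0.081 0.551] [81 81 74]
235 172 [0.505 0.139 0.524] [17 37 32]
```

>>> arm_command(rows="-1 3 1 0 0 0 0.27; -1 3 0 0 0 0 0.27; 0 4 0 0 0 0 0.27; 0 5 0 0 0 0 0.27; 0 5 0 0 0 0 0.27")

```text
t: 5.55
tcp_pos: [0.578, 0.2594, 0.0466]
orientation: [[0.999, -0.053, 0.011], [-0.053, -0.999, 0.008], [0.011, -0.009, -1.0]]
wrist_force: [0.3, 2.3, -2.1]
finger_gap: 0.0232
```

>>> arm_command(rows="0 5 0 0 0 0 0.27; 0 5 0 0 0 0 0.27; 0 5 0 0 0 0 0.27; 0 5 0 0 0 0 0.27; 0 5 0 0 0 0 0.27")

```text
t: 6.05
tcp_pos: [0.5763, 0.2323, 0.0465]
orientation: [[0.999, -0.053, 0.011], [-0.053, -0.999, 0.009], [0.01, -0.009, -1.0]]
wrist_force: [-0.5, 3.5, -0.4]
finger_gap: 0.0232
```

```bash
python3 d.py 0.573 0.195 0.043 -93; python3 - <<'E'
from h import *
s=snap('side');cv2.imwrite('pics/s4.png',cv2.resize(cv2.cvtColor(s['frame'][130:330,120:330],cv2.COLOR_RGB2BGR),None,fx=3,fy=3))
E
```

```text
t 6.05 p [0.5763 0.2323 0.0465] F [-0.5  3.5 -0.4] gap 0.0232 j [  -4.   39.  -29.  100.   24.   46. -137.]
tool shift mm [-1.4 37.5  3.2] rv [-0.009 -0.01  -0.001]
```

View pics/s4.png

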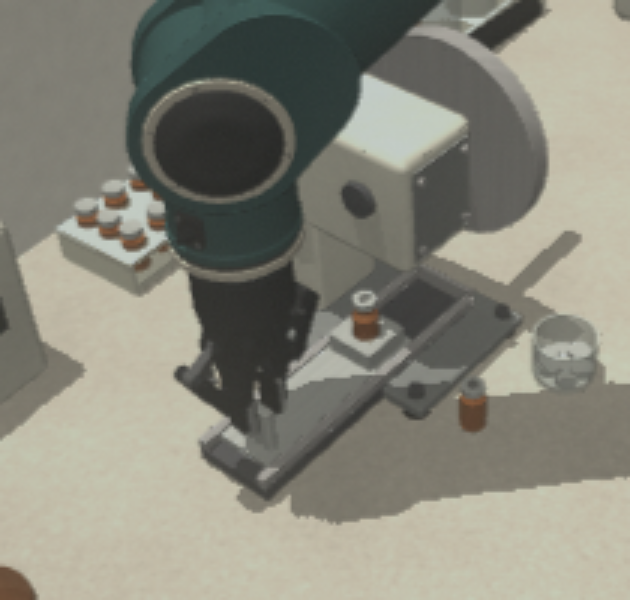

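>>> arm_command(rows="0 5 0 0 0 0 0.27; 0 5 0 0 0 0 0.27; 0 5 0 0 0 0 0.27; 0 5 0 0 0 0 0.27; 0 5 0 0 0 0 0.27")

```text
t: 6.6
tcp_pos: [0.5749, 0.2049, 0.0464]
orientation: [[0.999, -0.053, 0.011], [-0.053, -0.999, 0.009], [0.011, -0.009, -1.0]]
wrist_force: [-1.6, 3.6, 1.0]
finger_gap: 0.0234
```

>>> arm_command(rows="0 4 0 0 0 0 0.27; 0 4 0 0 0 0 0.27; 0 3 0 0 0 0 0.27; 0 2 0 0 0 0 0.27")

```text
t: 7.0
tcp_pos: [0.5741, 0.1901, 0.0464]
orientation: [[0.999, -0.053, 0.011], [-0.054, -0.999, 0.008], [0.01, -0.009, -1.0]]
wrist_force: [-1.1, 2.7, 1.5]
finger_gap: 0.0231
```

>>> arm_command(rows="0 2 0 0 0 0 0.27; 0 2 0 0 0 0 0.27")

```text
t: 7.2
tcp_pos: [0.5739, 0.1859, 0.0463]
orientation: [[0.999, -0.053, 0.011], [-0.053, -0.999, 0.008], [0.01, -0.009, -1.0]]
wrist_force: [-1.2, 2.2, 1.7]
finger_gap: 0.0232
```

>>> arm_command(rows="0 2 0 0 0 0 0.27")

```text
t: 7.3
tcp_pos: [0.5737, 0.1838, 0.0463]
orientation: [[0.999, -0.053, 0.011], [-0.053, -0.999, 0.008], [0.01, -0.009, -1.0]]
wrist_force: [-2.0, 3.4, 0.9]
finger_gap: 0.023
```

>>> arm_command(rows="0 2 0 0 0 0 0.27")

```text
t: 7.4
tcp_pos: [0.5737, 0.1822, 0.0464]
orientation: [[0.999, -0.053, 0.011], [-0.053, -0.999, 0.009], [0.011, -0.01, -1.0]]
wrist_force: [-1.8, 15.9, 1.2]
finger_gap: 0.023
```

>>> arm_command(rows="0 -3 0 0 0 0 0.27; 0 -2 0 0 0 0 0.5; 0 0 0 0 0 0 0.5")

```text
t: 7.7
tcp_pos: [0.5743, 0.1862, 0.0462]
orientation: [[0.998, -0.054, 0.011], [-0.054, -0.999, 0.008], [0.011, -0.009, -1.0]]
wrist_force: [-0.5, 0.7, 0.4]
finger_gap: 0.0426
```

```bash
python3 d.py 0.573 0.187 0.25 -93; python3 - <<'E'
from h import *
s=snap('side');cv2.imwrite('pics/s5.png',cv2.resize(cv2.cvtColor(s['frame'][130:330,120:330],cv2.COLOR_RGB2BGR),None,fx=3,fy=3))
E
```

```text
t 7.7 p [0.5743 0.1862 0.0462] F [-0.5  0.7  0.4] gap 0.0426 j [   1.   38.  -29.  103.   24.   45. -133.]
tool shift mm [   0.9   -2.4 -203.8] rv [-0.009 -0.011 -0.002]
```

View pics/s5.png

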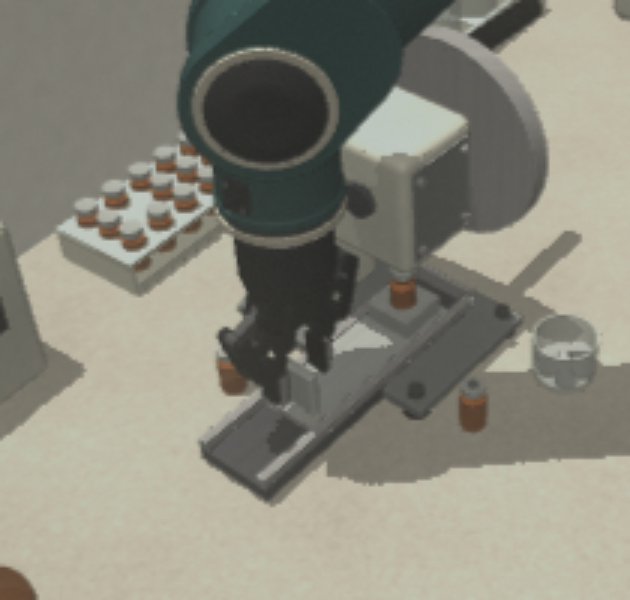

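>>> arm_command(rows="0 0 -25 0 0 0 0.5; 0 0 -45 0 0 0 0.5; 0 0 -50 0 0 0 0.5; 0 0 -50 0 0 0 0.6; 0 0 -50 0 0 0 0.6")

```text
t: 8.25
tcp_pos: [0.569, 0.182, 0.2645]
orientation: [[0.999, -0.054, -0.001], [-0.054, -0.999, 0.004], [-0.001, -0.004, -1.0]]
wrist_force: [0.8, -1.2, -0.2]
finger_gap: 0.0512
```

>>> arm_command(rows="0 0 -50 0 0 0 0.6; 0 0 -50 0 0 0 0.6; 0 25 -30 0 0 -0.145 0.6; 0 25 0 0 0 -0.145 0.6; 0 25 0 0 0 -0.145 0.6")

```text
t: 8.75
tcp_pos: [0.5754, 0.1087, 0.404]
orientation: [[0.923, 0.385, 0.01], [0.385, -0.923, 0.005], [0.011, -0.001, -1.0]]
wrist_force: [0.1, -0.0, -0.8]
finger_gap: 0.0511
```

```bash
python3 d.py 0.553 -0.104 0.38 -3
```

```text
t 8.75 p [0.5754 0.1087 0.404 ] F [ 0.1 -0.  -0.8] gap 0.0511 j [ 17.  17. -39.  84.  11.  83. -90.]
tool shift mm [-102.9  187.7   22.7] rv [ 0.006 -0.01  -1.123]
```

>>> arm_command(rows="-12 24 0 0 0 -0.142 0.6; -15 22 0 0 0 -0.142 0.6; -18 20 0 0 0 -0.142 0.6; -21 17 0 0 0 -0.142 0.6; -23 14 0 0 0 -0.142 0.6")

```text
t: 9.25
tcp_pos: [0.5681, -0.0318, 0.4039]
orientation: [[0.422, 0.906, 0.011], [0.907, -0.422, 0.003], [0.007, 0.009, -1.0]]
wrist_force: [0.3, 0.1, 0.4]
finger_gap: 0.0519
```

```bash
python3 d.py 0.553 -0.104 0.38 -3
```

```text
t 9.25 p [ 0.5681 -0.0318  0.4039] F [0.3 0.1 0.4] gap 0.0519 j [ 34.  15. -42.  86.  10.  82. -33.]
tool shift mm [-72.   16.6  23.5] rv [ 0.01  -0.005 -0.383]
```

>>> arm_command(rows="-24 8 0 0 0 -0.14 0.6; -24 4 10 0 0 -0.14 0.6; -24 0 10 0 0 -0.1 0.6; 0 0 0 0 0 0 0.6")

```text
t: 9.65
tcp_pos: [0.5574, -0.1132, 0.3825]
orientation: [[0.041, 0.999, 0.01], [0.999, -0.041, 0.001], [0.001, 0.01, -1.0]]
wrist_force: [0.0, -0.3, 0.5]
finger_gap: 0.0509
```

```bash
python3 d.py 0.553 -0.104 0.30 -3;python3 - <<'E'
from h import *
np.set_printoptions(precision=4,suppress=True)
s=snap('side');cv2.imwrite('pics/s6.png',cv2.resize(cv2.cvtColor(s['frame'][100:300,170:370],cv2.COLOR_RGB2BGR),None,fx=3,fy=3))
s=snap('top');cv2.imwrite('pics/t6.png',cv2.resize(cv2.cvtColor(s['frame'][110:310,200:410],cv2.COLOR_RGB2BGR),None,fx=3,fy=3))
E
```

```text
t 9.65 p [ 0.5574 -0.1132  0.3825] F [ 0.  -0.3  0.5] gap 0.0509 j [ 43.  16. -43.  88.  11.  80.  -3.]
tool shift mm [ 8.9 -5.6 82.5] rv [ 0.01  -0.001  0.012]
```

View pics/s6.png

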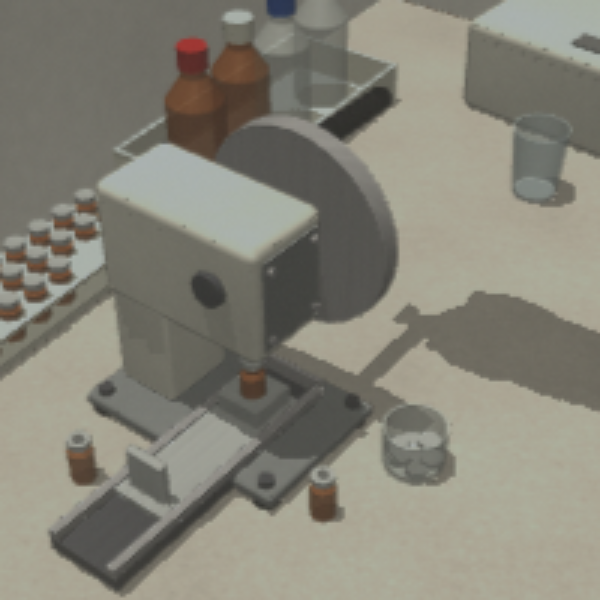

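View pics/t6.png

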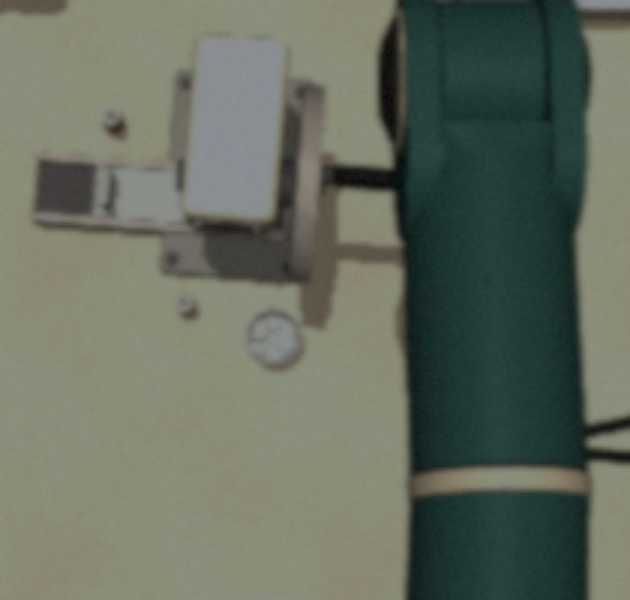

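>>> arm_command(rows="4 -5 40 0.01 0 0.012 0.6; 2 0 40 0 0 0 0.6; 0 0 30 0 0 0 0.6; 0 0 0 0 0 0 0.6")

```text
t: 10.15
tcp_pos: [0.5555, -0.0991, 0.2733]
orientation: [[0.056, 0.998, 0.006], [0.998, -0.056, 0.001], [0.001, 0.006, -1.0]]
wrist_force: [-0.3, -0.5, 0.5]
finger_gap: 0.0515
```

```bash
python3 d.py 0.5525 -0.108 0.238 -3;python3 - <<'E'
from h import *
np.set_printoptions(precision=4,suppress=True)
s=snap('top');P=cloud(s);m=(P[...,1]>-0.1)&(P[...,1]<-0.02)&(P[...,0]>0.3)&(P[...,2]>0.3);q=P[m]
print(len(q),[ (z,np.round(q[(q[:,2]>z)&(q[:,2]<z+.05)][:,1].max(),3)) for z in np.arange(.3,.8,.05) if ((q[:,2]>z)&(q[:,2]<z+.05)).any()])
cv2.imwrite('pics/t7.png',cv2.resize(cv2.cvtColor(s['frame'][110:310,200:410],cv2.COLOR_RGB2BGR),None,fx=3,fy=3))
s=snap('side');cv2.imwrite('pics/s7.png',cv2.resize(cv2.cvtColor(s['frame'][100:300,170:370],cv2.COLOR_RGB2BGR),None,fx=3,fy=3))
E
```

```text
t 10.15 p [ 0.5555 -0.0991  0.2733] F [-0.3 -0.5  0.5] gap 0.0515 j [ 41.  20. -42.  98.  14.  68.  -8.]
tool shift mm [-9.1 -2.7 35.3] rv [ 0.006 -0.001 -0.004]
3905 [(np.float64(0.49999999999999994), np.float64(-0.052)), (np.float64(0.5499999999999999), np.float64(-0.035)), (np.float64(0.5999999999999999), np.float64(-0.037)), (np.float64(0.6499999999999999), np.float64(-0.052)), (np.float64(0.7), np.float64(-0.074))]
```

View pics/s7.png

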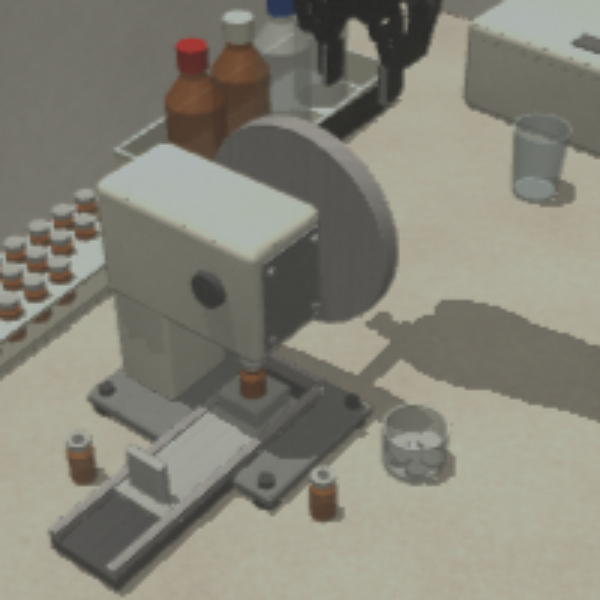

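>>> arm_command(rows="-6 -2 18 0.005 0 0 0.6; -3 -1 17 0 0 0 0.6; 0 0 0 0 0 0 0.6", newtons=20)

```text
t: 10.55
tcp_pos: [0.5566, -0.108, 0.2462]
orientation: [[0.056, 0.998, 0.013], [0.998, -0.056, -0.002], [-0.001, 0.013, -1.0]]
wrist_force: [0.2, -0.6, -0.2]
finger_gap: 0.0511
```

```bash
python3 d.py 0.5525 -0.108 0.238 -3
```

```text
t 10.55 p [ 0.5566 -0.108   0.2462] F [ 0.2 -0.6 -0.2] gap 0.0511 j [ 41.  21. -42.  99.  16.  64.  -9.]
tool shift mm [-0.2 -4.2  8.1] rv [ 0.013  0.001 -0.004]
```

>>> arm_command(rows="0 -5 10 0.013 0 -0.004 0.6; 0 -1 0 0 0 0 0.6; 0 0 0 0 0 0 0.4")

```text
t: 10.85
tcp_pos: [0.5515, -0.1075, 0.2383]
orientation: [[0.052, 0.999, 0.002], [0.999, -0.052, -0.002], [-0.002, 0.002, -1.0]]
wrist_force: [0.0, 0.4, 0.5]
finger_gap: 0.0382
```

>>> arm_command(rows="0 0 0 0 0 0 0.3; 0 0 0 0 0 0 0.25; 0 0 0 0 0 0 0.2; 0 0 0 0 0 0 0.2")

```text
t: 11.25
tcp_pos: [0.5519, -0.1076, 0.2395]
orientation: [[0.052, 0.999, 0.003], [0.999, -0.052, -0.003], [-0.003, 0.003, -1.0]]
wrist_force: [-0.6, 1.0, -1.1]
finger_gap: 0.0213
```

>>> arm_command(rows="0 2 0 0 0 0 0; 0 4 0.2 0 0 0 0; 0 4 0.4 0 0 0 0")

```text
t: 11.55
tcp_pos: [0.562, -0.1083, 0.2389]
orientation: [[0.052, 0.999, 0.002], [0.999, -0.052, -0.003], [-0.003, 0.002, -1.0]]
wrist_force: [-1.8, 0.3, 0.5]
finger_gap: 0.0214
```

```bash
cat > w.py <<'E'
import sys,json,os
from h import *
from scipy.optimize import least_squares
ex=np.array([np.cos(np.radians(-3)),np.sin(np.radians(-3)),0]);ey=np.array([-ex[1],ex[0],0])
P0=np.array([0.5519,-0.1076,0.2395])
def main(r=None,step=4.0,n=5,rad=0.0):
    o=arm.get_obs();R=np.array(o['orientation']);p=np.array(o['tcp_pos']);F=np.array(o['wrist_force'])
    d=p-P0;a=np.array([d@ex,d[2],d@ey])
    L=json.load(open('log.json')) if os.path.exists('log.json') else [[0,0,0]]
    if np.linalg.norm(np.array(L[-1])-a)>1e-4: L.append(a.tolist()); json.dump(L,open('log.json','w'))
    A=np.array(L)[:,:2]
    f=least_squares(lambda q:np.r_[np.hypot(A[:,0]-q[0],A[:,1]+q[1]+0)-q[1] if False else np.hypot(A[:,0]-q[0],A[:,1]-q[2])-q[1],(q[0])/.002*2e-3,(q[1]-.067)/.01*1e-3,(q[1]+q[2])/.002*1e-3],[0,.067,-.067])
    cx,rr,cz=f.x
    if r: rr=r;cx=0;cz=-r
    th=np.arctan2(a[0]-cx,a[1]-cz); er=np.array([np.sin(th),np.cos(th)]);et=np.array([np.cos(th),-np.sin(th)])
    F2=np.array([F@ex,F[2]])
    print(f"t {o['t']:.2f} th {np.degrees(th):.1f} pos {np.round(a*1000,1)} fit c {np.round([cx*1e3,cz*1e3],1)} r {rr*1e3:.1f} dist {np.hypot(a[0]-cx,a[1]-cz)*1e3:.1f} Frad {F2@er:.1f} Ftan {F2@et:.1f} Fy {F@ey:.1f} gap {o['finger_gap']:.4f}")
    # orientation error
    Rt=np.stack([ey,ex,[0,0,-1.]],1);rv=cv2.Rodrigues(R.T@Rt)[0].ravel()
    print('rv',np.round(rv,3),'y-corr(tool x mm)',round(-a[2]*1000,1),'Ftool',np.round(R.T@F,1),'tq',np.round(o['wrist_torque'],2))
    dth=step/1000/rr; rows=[]
    cur=a[:2].copy()
    for i in range(n):
        t2=th+dth*(i+1); nx=np.array([cx+rr*np.sin(t2),cz+rr*np.cos(t2)]); s=(nx-cur)*1000;cur=nx
        w=s[0]*ex+s[1]*np.array([0,0,1]); rows.append(np.round(R.T@w,1).tolist())
    print(rows)
k=dict(x.split('=') for x in sys.argv[1:]);k={a:(int(b) if a=='n' else float(b)) for a,b in k.items()}
main(**k)
E
python3 w.py
```

```text
t 11.55 th 8.6 pos [10.1 -0.6 -0.1] fit c [  0. -67.] r 67.1 dist 67.2 Frad 0.2 Ftan -1.8 Fy 0.2 gap 0.0214
rv [ 0.002  0.003 -0.   ] y-corr(tool x mm) 0.1 Ftool [ 0.2 -1.8 -0.5] tq [-0.06  0.27  0.07]
[[0.0, 3.9, 0.8], [0.0, 3.9, 1.0], [0.0, 3.8, 1.2], [0.0, 3.7, 1.4], [0.0, 3.6, 1.6]]
```

>>> arm_command(rows="0 3.9 0.8 0 0 0 0; 0 3.9 1 0 0 0 0; 0 3.8 1.2 0 0 0 0; 0 3.7 1.4 0 0 0 0; 0 3.6 1.6 0 0 0 0")

```text
t: 12.05
tcp_pos: [0.5836, -0.1096, 0.2329]
orientation: [[0.053, 0.999, 0.004], [0.999, -0.053, -0.003], [-0.003, 0.004, -1.0]]
wrist_force: [-0.8, -1.3, 0.9]
finger_gap: 0.0212
```

```bash
python3 w.py
```

```text
t 12.05 th 26.0 pos [31.7 -6.6 -0.4] fit c [  0.2 -71.2] r 71.5 dist 71.9 Frad 0.4 Ftan -1.1 Fy -1.3 gap 0.0212
rv [ 0.004  0.003 -0.   ] y-corr(tool x mm) 0.4 Ftool [-1.3 -0.8 -0.9] tq [-0.19  0.11  0.04]
[[0.0, 3.3, 2.3], [0.0, 3.4, 2.1], [0.0, 3.3, 2.3], [0.0, 3.2, 2.4], [0.0, 3.0, 2.6]]
```

>>> arm_command(rows="0.3 3.3 2.2 0 0 0 0; 0 3.4 2.1 0 0 0 0; 0 3.3 2.3 0 0 0 0; 0 3.2 2.4 0 0 0 0")

```text
t: 12.45
tcp_pos: [0.5986, -0.1105, 0.2235]
orientation: [[0.053, 0.999, 0.005], [0.999, -0.053, -0.004], [-0.003, 0.005, -1.0]]
wrist_force: [0.3, -1.2, 1.0]
finger_gap: 0.021
```

```bash
python3 w.py
```

```text
t 12.45 th 38.8 pos [ 46.8 -16.   -0.5] fit c [  0.2 -73.8] r 74.0 dist 74.2 Frad 1.0 Ftan -0.3 Fy -1.2 gap 0.0210
rv [ 0.005  0.003 -0.001] y-corr(tool x mm) 0.5 Ftool [-1.2  0.4 -1. ] tq [-0.3  -0.02 -0.02]
[[0.0, 2.9, 2.8], [0.0, 2.9, 2.8], [0.0, 2.7, 2.9], [0.0, 2.6, 3.1], [0.0, 2.4, 3.2]]
```

```bash
cat > hd.py <<'E'
import sys
from h import *
np.set_printoptions(precision=4,suppress=True)
s=snap('top');P=cloud(s);g=s['frame'].astype(int)
ex=np.array([np.cos(np.radians(-3)),np.sin(np.radians(-3)),0]);ey=np.array([-ex[1],ex[0],0])
q=P-np.array([0.5519,-0.1076,0.19]);X=q@ex;Y=q@ey
m=(Y>0.02)&(Y<0.066)&(abs(X)<0.1)&(P[...,2]>0.09)&(P[...,2]<0.29)&(g.sum(2)<130)&(g[...,1]-g[...,0]<12)
v,u=np.nonzero(m);print(len(v), u.min() if len(u) else None,u.max() if len(u) else None)
for lo in np.arange(.02,.066,.008):
    k=m&(Y>=lo)&(Y<lo+.008)
    if k.sum()>2: print(round(lo*1000),k.sum(),'X mm',np.round(1000*np.array([X[k].min(),np.median(X[k]),X[k].max()]),1),'z-190',np.round(1000*np.percentile(P[k][:,2]-.19,[10,50,90]),1))
if len(sys.argv)>1: cv2.imwrite('pics/'+sys.argv[1],cv2.resize(cv2.cvtColor(s['frame'][110:250,240:380],cv2.COLOR_RGB2BGR),None,fx=4,fy=4,interpolation=cv2.INTER_CUBIC))
E
python3 hd.py t8.png
```

```text
78 312 326
28 16 X mm [36.8 42.8 54.7] z-190 [57.3 62.2 64. ]
36 18 X mm [36.3 44.5 53.2] z-190 [60.3 62.6 66. ]
44 16 X mm [38.7 43.9 53.8] z-190 [58.7 62.2 65. ]
52 15 X mm [38.2 43.9 52.4] z-190 [59.1 63.8 68.1]
60 12 X mm [38.5 45.8 51.9] z-190 [57.8 62.1 65.4]
```

View pics/t8.png

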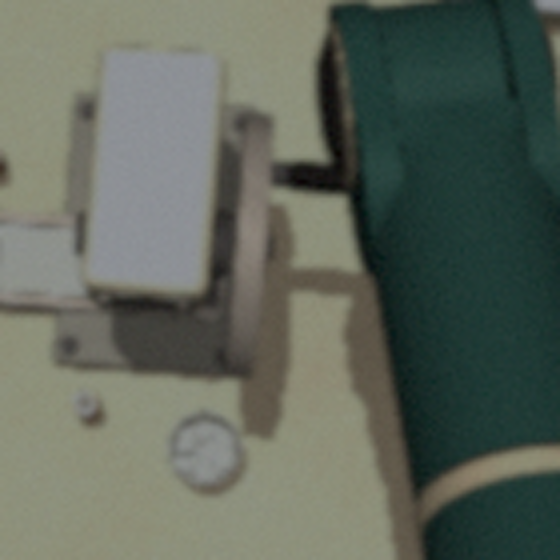

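>>> arm_command(rows="0.5 2.9 2.8 0 0 0 0; 0 2.8 2.8 0 0 0 0; 0 2.7 2.9 0 0 0 0")

```text
t: 12.8
tcp_pos: [0.6081, -0.1111, 0.2142]
orientation: [[0.054, 0.999, 0.006], [0.999, -0.054, -0.004], [-0.004, 0.006, -1.0]]
wrist_force: [1.6, -1.8, 1.0]
finger_gap: 0.0213
```

```bash
python3 w.py
```

```text
t 12.80 th 48.9 pos [ 56.3 -25.3  -0.6] fit c [  0.2 -74.1] r 74.3 dist 74.3 Frad 1.9 Ftan 0.3 Fy -1.7 gap 0.0213
rv [ 0.006  0.004 -0.002] y-corr(tool x mm) 0.6 Ftool [-1.7  1.7 -1. ] tq [-0.41 -0.12 -0.02]
[[0.0, 2.5, 3.1], [0.0, 2.4, 3.2], [0.0, 2.2, 3.4], [0.0, 2.0, 3.5], [0.0, 1.8, 3.6]]
```

```bash
sed -i 's/radians(-3)/radians(-3.6)/g' w.py; sed -i 's/(q\[1\]-.067)\/.01\*1e-3/(q[1]-.072)\/.05*1e-3/' w.py; rm -f x; python3 w.py; python3 w.py r=0.076
```

```text
t 12.80 th 48.5 pos [ 56.3 -25.3  -0. ] fit c [  0.1 -74.9] r 75.1 dist 75.0 Frad 1.9 Ftan 0.4 Fy -1.7 gap 0.0213
rv [0.006 0.004 0.009] y-corr(tool x mm) 0.0 Ftool [-1.7  1.7 -1. ] tq [-0.41 -0.12 -0.02]
[[-0.0, 2.6, 3.0], [-0.0, 2.4, 3.2], [-0.0, 2.2, 3.3], [-0.0, 2.0, 3.4], [-0.0, 1.8, 3.6]]
t 12.80 th 48.0 pos [ 56.3 -25.3  -0. ] fit c [  0. -76.] r 76.0 dist 75.7 Frad 1.9 Ftan 0.4 Fy -1.7 gap 0.0213
rv [0.006 0.004 0.009] y-corr(tool x mm) 0.0 Ftool [-1.7  1.7 -1. ] tq [-0.41 -0.12 -0.02]
[[-0.0, 2.8, 2.9], [-0.0, 2.4, 3.2], [-0.0, 2.2, 3.3], [-0.0, 2.1, 3.4], [-0.0, 1.9, 3.5]]
```

>>> arm_command(rows="-0.2 2.9 2.9 0 0 0 0; -0.2 2.4 3.2 0 0 0 0; -0.1 2.2 3.3 0 0 0 0")

```text
t: 13.1
tcp_pos: [0.6158, -0.1116, 0.2035]
orientation: [[0.053, 0.999, 0.004], [0.999, -0.053, -0.004], [-0.003, 0.004, -1.0]]
wrist_force: [-1.4, -1.9, 1.6]
finger_gap: 0.021
```

```bash
python3 w.py; python3 w.py r=0.076
```

```text
t 13.10 th 58.8 pos [ 64. -36.   0.] fit c [  0.1 -74.6] r 74.8 dist 74.7 Frad -0.3 Ftan -2.0 Fy -2.0 gap 0.0210
rv [0.004 0.003 0.009] y-corr(tool x mm) -0.0 Ftool [-2.  -1.3 -1.6] tq [-0.3   0.06  0.02]
[[-0.0, 2.1, 3.4], [-0.0, 1.8, 3.6], [-0.0, 1.6, 3.7], [-0.0, 1.4, 3.8], [0.0, 1.2, 3.8]]
t 13.10 th 58.0 pos [ 64. -36.   0.] fit c [  0. -76.] r 76.0 dist 75.5 Frad -0.3 Ftan -2.0 Fy -2.0 gap 0.0210
rv [0.004 0.003 0.009] y-corr(tool x mm) -0.0 Ftool [-2.  -1.3 -1.6] tq [-0.3   0.06  0.02]
[[-0.0, 2.5, 3.2], [-0.0, 1.8, 3.6], [-0.0, 1.6, 3.6], [-0.0, 1.4, 3.7], [0.0, 1.2, 3.8]]
```

>>> arm_command(rows="-0.2 2.1 3.4 0 0 0 0; -0.1 1.8 3.6 0 0 0 0; -0.1 1.6 3.7 0 0 0 0")

```text
t: 13.4
tcp_pos: [0.6212, -0.1119, 0.1914]
orientation: [[0.053, 0.999, 0.003], [0.999, -0.053, -0.003], [-0.003, 0.003, -1.0]]
wrist_force: [-2.2, 0.2, 1.2]
finger_gap: 0.0213
```

```bash
python3 w.py
```

```text
t 13.40 th 69.5 pos [ 69.5 -48.1   0. ] fit c [  0.2 -74. ] r 74.2 dist 74.0 Frad -1.7 Ftan -1.9 Fy 0.0 gap 0.0213
rv [0.003 0.003 0.01 ] y-corr(tool x mm) -0.0 Ftool [ 0.  -2.2 -1.2] tq [-0.11  0.39  0.08]
[[-0.0, 1.5, 3.7], [0.0, 1.1, 3.9], [0.0, 0.9, 3.9], [0.0, 0.7, 3.9], [0.0, 0.4, 4.0]]
```

>>> arm_command(rows="-0.1 1.2 3.8 0 0 0 0; 0 0.9 3.9 0 0 0 0; 0 0.7 3.9 0 0 0 0")

```text
t: 13.7
tcp_pos: [0.6241, -0.1121, 0.1786]
orientation: [[0.053, 0.999, 0.002], [0.999, -0.053, -0.003], [-0.003, 0.002, -1.0]]
wrist_force: [-1.2, -0.9, -0.2]
finger_gap: 0.0212
```

```bash
python3 w.py
```

```text
t 13.70 th 80.3 pos [ 72.4 -60.9   0. ] fit c [  0.3 -73.3] r 73.6 dist 73.1 Frad -1.2 Ftan -0.0 Fy -0.9 gap 0.0212
rv [0.002 0.003 0.01 ] y-corr(tool x mm) -0.0 Ftool [-0.9 -1.2  0.2] tq [-0.14  0.4   0.02]
[[0.0, 1.0, 3.9], [0.0, 0.3, 4.0], [0.0, 0.1, 4.0], [0.0, -0.1, 4.0], [0.0, -0.3, 4.0]]
```

>>> arm_command(rows="-0.1 0.6 3.9 0 0 0 0; 0 0.1 4 0 0 0 0; 0 0 4 0 0 0 0")

```text
t: 14.0
tcp_pos: [0.6247, -0.1122, 0.1655]
orientation: [[0.052, 0.999, 0.002], [0.999, -0.052, -0.003], [-0.003, 0.002, -1.0]]
wrist_force: [-2.9, -0.5, 1.8]
finger_gap: 0.0214
```

```bash
python3 w.py
```

```text
t 14.00 th 91.1 pos [ 72.9 -74.    0. ] fit c [  0.4 -72.6] r 73.0 dist 72.5 Frad -2.9 Ftan -1.7 Fy -0.7 gap 0.0214
rv [0.002 0.003 0.01 ] y-corr(tool x mm) -0.0 Ftool [-0.7 -2.9 -1.8] tq [-0.08  0.59  0.12]
[[0.0, 0.3, 4.0], [0.0, -0.4, 4.0], [0.0, -0.6, 4.0], [0.0, -0.8, 3.9], [0.0, -1.1, 3.9]]
```

>>> arm_command(rows="0 -0.6 4 0 0 0 0; 0 -0.6 4 0 0 0 0; 0 -0.8 4 0 0 0 0")

```text
t: 14.3
tcp_pos: [0.6228, -0.1121, 0.1526]
orientation: [[0.053, 0.999, 0.002], [0.999, -0.053, -0.003], [-0.003, 0.002, -1.0]]
wrist_force: [-2.7, 0.4, 1.8]
finger_gap: 0.0214
```

```bash
python3 w.py
```

```text
t 14.30 th 101.9 pos [ 71.  -86.9   0. ] fit c [  0.6 -72.1] r 72.5 dist 71.9 Frad -3.1 Ftan -1.2 Fy 0.2 gap 0.0214
rv [0.002 0.003 0.01 ] y-corr(tool x mm) -0.0 Ftool [ 0.3 -2.8 -1.8] tq [-0.05  0.5   0.11]
[[0.0, -0.4, 4.0], [0.0, -1.2, 3.8], [0.0, -1.4, 3.8], [0.0, -1.6, 3.7], [0.0, -1.8, 3.6]]
```

>>> arm_command(rows="0 -1.3 3.9 0 0 0 0; 0 -1.5 3.8 0 0 0 0; 0 -1.7 3.8 0 0 0 0")

```text
t: 14.6
tcp_pos: [0.6183, -0.1118, 0.1402]
orientation: [[0.053, 0.999, 0.003], [0.999, -0.053, -0.003], [-0.002, 0.003, -1.0]]
wrist_force: [-0.2, -0.6, 1.7]
finger_gap: 0.021
```

```bash
python3 w.py
```

```text
t 14.60 th 112.9 pos [ 66.5 -99.3   0. ] fit c [  0.8 -71.5] r 72.0 dist 71.3 Frad -0.8 Ftan -1.5 Fy -0.6 gap 0.0210
rv [0.003 0.002 0.01 ] y-corr(tool x mm) -0.0 Ftool [-0.6 -0.2 -1.7] tq [-0.01  0.14  0.02]
[[0.0, -1.0, 3.9], [0.0, -1.9, 3.5], [0.0, -2.1, 3.4], [0.0, -2.2, 3.3], [0.0, -2.4, 3.2]]
```

>>> arm_command(rows="0 -1.6 3.7 0 0 0 0; 0 -1.9 3.5 0 0 0 0; 0 -2.1 3.4 0 0 0 0")

```text
t: 14.9
tcp_pos: [0.6121, -0.1114, 0.1288]
orientation: [[0.052, 0.999, 0.003], [0.999, -0.052, -0.003], [-0.003, 0.003, -1.0]]
wrist_force: [-2.4, -0.6, 4.0]
finger_gap: 0.0214
```

```bash
python3 w.py; python3 w.py r=0.0712
```

```text
t 14.90 th 123.7 pos [  60.3 -110.7   -0. ] fit c [  1.  -71.3] r 71.7 dist 71.2 Frad -4.2 Ftan -2.1 Fy -0.8 gap 0.0214
rv [0.003 0.003 0.01 ] y-corr(tool x mm) 0.0 Ftool [-0.8 -2.3 -4. ] tq [0.   0.58 0.14]
[[0.0, -1.9, 3.5], [0.0, -2.5, 3.1], [0.0, -2.7, 3.0], [0.0, -2.8, 2.8], [0.0, -3.0, 2.7]]
t 14.90 th 123.3 pos [  60.3 -110.7   -0. ] fit c [  0.  -71.2] r 71.2 dist 72.1 Frad -4.2 Ftan -2.1 Fy -0.8 gap 0.0214
rv [0.003 0.003 0.01 ] y-corr(tool x mm) 0.0 Ftool [-0.8 -2.3 -4. ] tq [0.   0.58 0.14]
[[0.0, -3.0, 2.8], [0.0, -2.5, 3.1], [0.0, -2.6, 3.0], [0.0, -2.8, 2.8], [0.0, -3.0, 2.7]]
```

>>> arm_command(rows="0 -2.8 2.8 0 0 0 0; 0 -2.5 3.1 0 0 0 0; 0 -2.6 3 0 0 0 0")

```text
t: 15.2
tcp_pos: [0.604, -0.1109, 0.1193]
orientation: [[0.052, 0.999, 0.004], [0.999, -0.052, -0.003], [-0.002, 0.004, -1.0]]
wrist_force: [1.7, 0.1, 5.4]
finger_gap: 0.0212
```

```bash
python3 w.py;  python3 w.py r=0.0712
```

```text
t 15.20 th 133.9 pos [  52.2 -120.2   -0. ] fit c [  1.2 -71. ] r 71.5 dist 70.9 Frad -2.5 Ftan -5.1 Fy 0.2 gap 0.0212
rv [0.004 0.002 0.01 ] y-corr(tool x mm) 0.0 Ftool [ 0.2  1.8 -5.4] tq [ 0.03 -0.31 -0.1 ]
[[0.0, -2.5, 3.2], [0.0, -3.0, 2.6], [0.0, -3.2, 2.5], [0.0, -3.3, 2.3], [0.0, -3.4, 2.1]]
t 15.20 th 133.2 pos [  52.2 -120.2   -0. ] fit c [  0.  -71.2] r 71.2 dist 71.6 Frad -2.5 Ftan -5.2 Fy 0.2 gap 0.0212
rv [0.004 0.002 0.01 ] y-corr(tool x mm) 0.0 Ftool [ 0.2  1.8 -5.4] tq [ 0.03 -0.31 -0.1 ]
[[0.0, -3.1, 2.5], [0.0, -3.0, 2.7], [0.0, -3.1, 2.5], [0.0, -3.3, 2.3], [0.0, -3.4, 2.1]]
```

>>> arm_command(rows="0 -3.1 2.4 0 0 0 0; 0 -3.1 2.5 0 0 0 0; 0 -3.2 2.4 0 0 0 0")

```text
t: 15.5
tcp_pos: [0.5953, -0.1103, 0.1122]
orientation: [[0.053, 0.999, 0.007], [0.999, -0.053, -0.003], [-0.002, 0.007, -1.0]]
wrist_force: [1.7, -0.8, 5.4]
finger_gap: 0.0214
```

```bash
python3 w.py;  python3 w.py r=0.0712
```

```text
t 15.50 th 143.3 pos [  43.5 -127.3    0. ] fit c [  1.4 -70.8] r 71.2 dist 70.5 Frad -3.3 Ftan -4.6 Fy -0.7 gap 0.0214
rv [0.007 0.002 0.01 ] y-corr(tool x mm) -0.0 Ftool [-0.7  1.8 -5.3] tq [ 0.05 -0.38 -0.07]
[[0.0, -2.9, 2.8], [0.0, -3.4, 2.1], [0.0, -3.5, 1.9], [0.0, -3.6, 1.7], [0.0, -3.7, 1.5]]
t 15.50 th 142.2 pos [  43.5 -127.3    0. ] fit c [  0.  -71.2] r 71.2 dist 71.0 Frad -3.2 Ftan -4.7 Fy -0.7 gap 0.0214
rv [0.007 0.002 0.01 ] y-corr(tool x mm) -0.0 Ftool [-0.7  1.8 -5.3] tq [ 0.05 -0.38 -0.07]
[[0.0, -3.1, 2.5], [0.0, -3.4, 2.1], [0.0, -3.5, 2.0], [0.0, -3.6, 1.8], [0.0, -3.7, 1.6]]
```

>>> arm_command(rows="0 -3.4 2 0.003 0 0 0; 0 -3.5 1.9 0 0 0 0; 0 -3.6 1.8 0 0 0 0")

```text
t: 15.8
tcp_pos: [0.5844, -0.1096, 0.1061]
orientation: [[0.053, 0.999, 0.005], [0.999, -0.053, -0.002], [-0.002, 0.005, -1.0]]
wrist_force: [3.0, -0.1, 1.8]
finger_gap: 0.0214
```

```bash
python3 w.py r=0.0705
```

```text
t 15.80 th 152.7 pos [  32.5 -133.4    0. ] fit c [  0.  -70.5] r 70.5 dist 70.8 Frad -0.2 Ftan -3.5 Fy 0.1 gap 0.0214
rv [0.005 0.002 0.01 ] y-corr(tool x mm) -0.0 Ftool [ 0.1  3.  -1.8] tq [ 0.08 -0.5  -0.09]
[[0.0, -3.8, 1.4], [0.0, -3.7, 1.5], [0.0, -3.8, 1.3], [0.0, -3.9, 1.1], [0.0, -3.9, 0.9]]
```

>>> arm_command(rows="0 -3.8 1.5 0 0 0 0; 0 -3.8 1.5 0 0 0 0; 0 -3.9 1.3 0 0 0 0; 0 -4 1.1 0 0 0 0")

```text
t: 16.2
tcp_pos: [0.5674, -0.1086, 0.1001]
orientation: [[0.053, 0.999, 0.005], [0.999, -0.053, -0.002], [-0.002, 0.005, -1.0]]
wrist_force: [1.6, 1.0, 6.2]
finger_gap: 0.0209
```

```bash
python3 w.py r=0.0705
```

```text
t 16.20 th 167.3 pos [  15.5 -139.4    0. ] fit c [  0.  -70.5] r 70.5 dist 70.7 Frad -5.7 Ftan -2.8 Fy 1.1 gap 0.0209
rv [0.005 0.002 0.01 ] y-corr(tool x mm) -0.0 Ftool [ 1.1  1.5 -6.2] tq [ 0.18 -0.27 -0.09]
[[0.0, -4.0, 0.6], [0.0, -4.0, 0.5], [0.0, -4.0, 0.3], [0.0, -4.0, 0.1], [0.0, -4.0, -0.2]]
```

>>> arm_command(rows="0 -4 0 0 0 0 0; 0 -4 0.3 0 0 0 0; 0 -4 0.1 0 0 0 0")

```text
t: 16.5
tcp_pos: [0.5542, -0.1077, 0.0994]
orientation: [[0.052, 0.999, 0.005], [0.999, -0.052, -0.002], [-0.002, 0.005, -1.0]]
wrist_force: [1.7, 1.6, 3.0]
finger_gap: 0.0216
```

```bash
python3 w.py r=0.0702; python3 - <<'E'
from h import *
s=snap('side');cv2.imwrite('pics/s9.png',cv2.resize(cv2.cvtColor(s['frame'][100:300,170:370],cv2.COLOR_RGB2BGR),None,fx=3,fy=3))
E
```

```text
t 16.50 th 178.1 pos [   2.3 -140.1    0. ] fit c [  0.  -70.2] r 70.2 dist 69.9 Frad -2.9 Ftan -1.6 Fy 1.7 gap 0.0216
rv [0.005 0.002 0.01 ] y-corr(tool x mm) -0.0 Ftool [ 1.7  1.6 -3. ] tq [ 0.21 -0.34 -0.07]
[[0.0, -4.0, 0.3], [0.0, -4.0, -0.2], [0.0, -4.0, -0.5], [0.0, -3.9, -0.7], [0.0, -3.9, -0.9]]
```

View pics/s9.png

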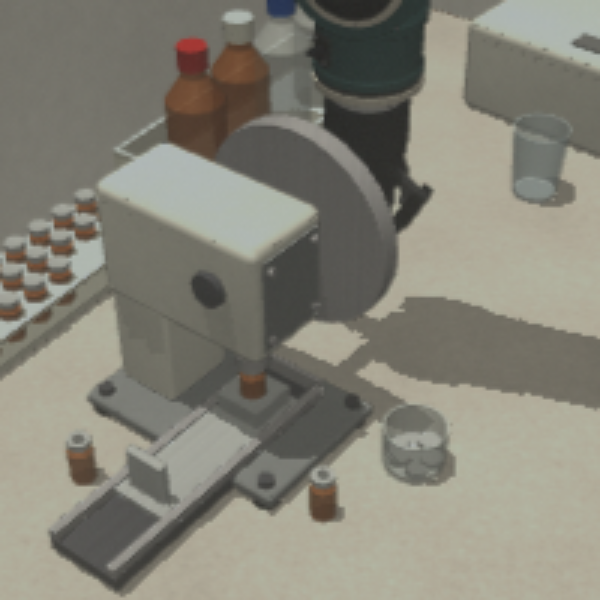

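>>> arm_command(rows="0 -4 0 0 0 0 0; 0 -4 -0.3 0 0 0 0; 0 -4 -0.5 0 0 0 0")

```text
t: 16.85
tcp_pos: [0.5411, -0.1069, 0.1003]
orientation: [[0.052, 0.999, 0.005], [0.999, -0.052, -0.002], [-0.002, 0.005, -1.0]]
wrist_force: [3.3, 0.8, 5.6]
finger_gap: 0.0212
```

```bash
python3 w.py r=0.07
```

```text
t 16.85 th -171.1 pos [ -10.8 -139.2    0. ] fit c [  0. -70.] r 70.0 dist 70.0 Frad -6.0 Ftan -2.4 Fy 1.0 gap 0.0212
rv [0.005 0.002 0.011] y-corr(tool x mm) -0.0 Ftool [ 1.   3.3 -5.6] tq [ 0.23 -0.51 -0.1 ]
[[0.0, -3.9, -0.7], [0.0, -3.9, -1.0], [0.0, -3.8, -1.2], [0.0, -3.7, -1.4], [0.0, -3.7, -1.6]]
```

>>> arm_command(rows="0 -3.9 -1.2 0 0 0 0; 0 -3.9 -1.2 0 0 0 0; 0 -3.8 -1.3 0 0 0 0")

```text
t: 17.15
tcp_pos: [0.529, -0.1062, 0.1044]
orientation: [[0.052, 0.999, 0.006], [0.999, -0.052, -0.002], [-0.002, 0.006, -1.0]]
wrist_force: [2.5, 1.2, 4.6]
finger_gap: 0.0213
```

```bash
python3 w.py r=0.07
```

```text
t 17.15 th -160.6 pos [ -23.  -135.1   -0. ] fit c [  0. -70.] r 70.0 dist 69.0 Frad -5.1 Ftan -0.8 Fy 1.4 gap 0.0213
rv [0.006 0.002 0.011] y-corr(tool x mm) 0.0 Ftool [ 1.3  2.5 -4.6] tq [ 0.25 -0.69 -0.13]
[[0.0, -4.0, -0.6], [0.0, -3.6, -1.7], [0.0, -3.5, -1.9], [0.0, -3.4, -2.1], [0.0, -3.3, -2.3]]
```

>>> arm_command(rows="0 -3.6 -2 0 0 0 0; 0 -3.5 -2 0 0 0 0; 0 -3.4 -2.2 0 0 0 0")

```text
t: 17.45
tcp_pos: [0.5173, -0.1055, 0.1108]
orientation: [[0.052, 0.999, 0.005], [0.999, -0.052, -0.002], [-0.001, 0.005, -1.0]]
wrist_force: [4.5, 1.1, 1.7]
finger_gap: 0.0211
```

```bash
python3 w.py r=0.069
```

```text
t 17.45 th -149.8 pos [ -34.7 -128.7   -0. ] fit c [  0. -69.] r 69.0 dist 69.1 Frad -3.7 Ftan -2.9 Fy 1.3 gap 0.0211
rv [0.005 0.001 0.011] y-corr(tool x mm) 0.0 Ftool [ 1.3  4.4 -1.7] tq [ 0.35 -0.59 -0.07]
[[0.0, -3.4, -2.2], [0.0, -3.3, -2.3], [0.0, -3.1, -2.5], [0.0, -3.0, -2.7], [0.0, -2.8, -2.8]]
```

>>> arm_command(rows="0 -3.1 -2.5 0 0 0 0; 0 -3.1 -2.5 0 0 0 0; 0 -2.9 -2.7 0 0 0 0")

```text
t: 17.75
tcp_pos: [0.5071, -0.1048, 0.1189]
orientation: [[0.052, 0.999, 0.005], [0.999, -0.052, -0.001], [-0.001, 0.005, -1.0]]
wrist_force: [3.2, 1.3, 0.4]
finger_gap: 0.0215
```

```bash
python3 w.py r=0.069
```

```text
t 17.75 th -138.9 pos [ -44.9 -120.6   -0. ] fit c [  0. -69.] r 69.0 dist 68.4 Frad -2.3 Ftan -2.1 Fy 1.5 gap 0.0215
rv [0.005 0.001 0.011] y-corr(tool x mm) 0.0 Ftool [ 1.5  3.2 -0.3] tq [ 0.24 -0.6  -0.16]
[[0.0, -3.3, -2.3], [0.0, -2.8, -2.9], [0.0, -2.6, -3.0], [0.0, -2.4, -3.2], [0.0, -2.2, -3.3]]
```

>>> arm_command(rows="0 -2.7 -2.9 0 0 0 0; 0 -2.6 -3 0 0 0 0; 0 -2.4 -3.2 0 0 0 0")

```text
t: 18.05
tcp_pos: [0.4986, -0.1043, 0.1287]
orientation: [[0.052, 0.999, 0.005], [0.999, -0.052, -0.001], [-0.001, 0.005, -1.0]]
wrist_force: [3.1, 2.1, -0.0]
finger_gap: 0.0211
```

```bash
python3 w.py r=0.0685
```

```text
t 18.05 th -128.4 pos [ -53.4 -110.8   -0. ] fit c [  0.  -68.5] r 68.5 dist 68.1 Frad -2.3 Ftan -1.9 Fy 2.3 gap 0.0211
rv [0.005 0.001 0.011] y-corr(tool x mm) 0.0 Ftool [2.3 3.  0. ] tq [ 0.34 -0.7  -0.11]
[[0.0, -2.7, -3.0], [0.0, -2.2, -3.4], [0.0, -2.0, -3.5], [0.0, -1.8, -3.6], [0.0, -1.6, -3.7]]
```

>>> arm_command(rows="0.1 -2.1 -3.4 0 0 0 0; 0.1 -2 -3.5 0 0 0 0; 0.1 -1.7 -3.6 0 0 0 0")

```text
t: 18.35
tcp_pos: [0.492, -0.1038, 0.14]
orientation: [[0.052, 0.999, 0.004], [0.999, -0.052, -0.002], [-0.001, 0.004, -1.0]]
wrist_force: [3.8, 1.1, -0.8]
finger_gap: 0.021
```

```bash
python3 w.py r=0.0685
```

```text
t 18.35 th -117.3 pos [-60.  -99.5  -0. ] fit c [  0.  -68.5] r 68.5 dist 67.6 Frad -2.9 Ftan -2.4 Fy 1.4 gap 0.0210
rv [0.004 0.001 0.01 ] y-corr(tool x mm) 0.0 Ftool [1.3 3.7 0.8] tq [ 0.13 -0.58 -0.09]
[[0.0, -2.5, -3.2], [0.0, -1.5, -3.7], [0.0, -1.3, -3.8], [0.0, -1.1, -3.9], [0.0, -0.8, -3.9]]
```

>>> arm_command(rows="0.1 -1.4 -3.7 0 0 0 0; 0 -1.3 -3.8 0 0 0 0; 0 -1.1 -3.9 0 0 0 0")

```text
t: 18.65
tcp_pos: [0.4875, -0.1036, 0.1523]
orientation: [[0.053, 0.999, 0.004], [0.999, -0.053, -0.002], [-0.001, 0.004, -1.0]]
wrist_force: [3.4, 0.9, -0.5]
finger_gap: 0.0215
```

```bash
python3 w.py; python3 - <<'E'
import json,numpy as np
from scipy.optimize import least_squares
A=np.array(json.load(open('log.json')))[:,:2]
f=least_squares(lambda q:np.hypot(A[:,0]-q[0],A[:,1]-q[1])-q[2],[0,-.07,.07]);print(np.round(f.x*1e3,2),np.round(f.fun*1e3,1))
E
```

```text
t 18.65 th -104.2 pos [-64.5 -87.2  -0. ] fit c [  2.9 -70.2] r 69.9 dist 69.5 Frad -3.1 Ftan -1.4 Fy 1.1 gap 0.0215
rv [0.004 0.001 0.01 ] y-corr(tool x mm) 0.0 Ftool [1.1 3.4 0.6] tq [ 0.24 -0.68 -0.13]
[[0.0, -1.3, -3.8], [0.0, -0.6, -3.9], [-0.0, -0.4, -4.0], [-0.0, -0.2, -4.0], [-0.0, 0.1, -4.0]]
[  3.2  -70.3   69.82] [ 0.6  0.2 -0.  -0.2 -0.2 -0.2 -0.   0.1 -0.   0.  -0.  -0.2  0.1  0.1
  0.  -0.2  0.4 -0.   0.4  0.1 -0.2 -0.2 -0.2 -0.2 -0. ]
```

```bash
sed -i 's#if r: rr=r;cx=0;cz=-r#if r: rr=r;cx=.0032;cz=-.0703#' w.py; python3 w.py r=0.0697
```

```text
t 18.65 th -104.0 pos [-64.5 -87.2  -0. ] fit c [  3.2 -70.3] r 69.7 dist 69.8 Frad -3.1 Ftan -1.3 Fy 1.1 gap 0.0215
rv [0.004 0.001 0.01 ] y-corr(tool x mm) 0.0 Ftool [1.1 3.4 0.6] tq [ 0.24 -0.68 -0.13]
[[0.0, -0.8, -3.9], [0.0, -0.6, -4.0], [-0.0, -0.4, -4.0], [-0.0, -0.2, -4.0], [-0.0, 0.1, -4.0]]
```

>>> arm_command(rows="0 -0.7 -3.9 0 0 0 0; 0 -0.5 -4 0 0 0 0; 0 -0.3 -4 0 0 0 0; 0 -0.1 -4 0 0 0 0")

```text
t: 19.05
tcp_pos: [0.4853, -0.1034, 0.1694]
orientation: [[0.052, 0.999, 0.003], [0.999, -0.052, -0.001], [-0.001, 0.003, -1.0]]
wrist_force: [4.1, 1.5, -1.7]
finger_gap: 0.0211
```

```bash
python3 w.py r=0.0697
```

```text
t 19.05 th -89.8 pos [-66.7 -70.1  -0. ] fit c [  3.2 -70.3] r 69.7 dist 69.9 Frad -4.0 Ftan -1.7 Fy 1.8 gap 0.0211
rv [0.003 0.001 0.01 ] y-corr(tool x mm) 0.0 Ftool [1.7 4.  1.7] tq [ 0.11 -0.56 -0.17]
[[-0.0, 0.4, -4.0], [-0.0, 0.4, -4.0], [-0.0, 0.6, -4.0], [-0.0, 0.8, -3.9], [-0.0, 1.0, -3.9]]
```

>>> arm_command(rows="0.1 0.5 -4 0 0 0 0; 0.1 0.5 -4 0 0 0 0; 0 0.6 -4 0 0 0 0; 0 0.9 -3.9 0 0 0 0")

```text
t: 19.45
tcp_pos: [0.4873, -0.1035, 0.1864]
orientation: [[0.053, 0.999, 0.002], [0.999, -0.053, -0.002], [-0.002, 0.002, -1.0]]
wrist_force: [0.9, 0.3, -3.3]
finger_gap: 0.0213
```

```bash
python3 w.py r=0.0696
```

```text
t 19.45 th -75.8 pos [-64.7 -53.1   0. ] fit c [  3.2 -70.3] r 69.6 dist 70.1 Frad -1.6 Ftan -2.9 Fy 0.3 gap 0.0213
rv [0.002 0.002 0.01 ] y-corr(tool x mm) -0.0 Ftool [0.3 0.8 3.3] tq [ 0.02 -0.35 -0.07]
[[-0.0, 1.6, -3.7], [-0.0, 1.3, -3.8], [-0.0, 1.5, -3.7], [-0.0, 1.7, -3.6], [-0.0, 1.9, -3.5]]
```

>>> arm_command(rows="0 1.4 -3.8 0 0 0 0; 0 1.3 -3.8 0 0 0 0; 0 1.5 -3.7 0 0 0 0; 0 1.7 -3.6 0 0 0 0")

```text
t: 19.85
tcp_pos: [0.4933, -0.1039, 0.2025]
orientation: [[0.053, 0.999, 0.001], [0.999, -0.053, -0.002], [-0.002, 0.001, -1.0]]
wrist_force: [0.9, 0.1, -4.3]
finger_gap: 0.0214
```

```bash
python3 w.py r=0.0698
```

```text
t 19.85 th -61.7 pos [-58.7 -37.    0. ] fit c [  3.2 -70.3] r 69.8 dist 70.3 Frad -2.8 Ftan -3.3 Fy 0.1 gap 0.0214
rv [0.001 0.002 0.01 ] y-corr(tool x mm) -0.0 Ftool [0.1 0.9 4.3] tq [-0.08 -0.31 -0.05]
[[-0.0, 2.4, -3.2], [-0.0, 2.2, -3.3], [-0.0, 2.4, -3.2], [-0.0, 2.6, -3.1], [-0.0, 2.7, -2.9]]
```

>>> arm_command(rows="0 2.4 -3.2 0 0 0 0; 0 2.2 -3.3 0 0 0 0; 0 2.4 -3.1 0 0 0 0; 0 2.6 -3 0 0 0 0")

```text
t: 20.25
tcp_pos: [0.5031, -0.1045, 0.2161]
orientation: [[0.052, 0.999, -0.001], [0.999, -0.052, -0.002], [-0.002, -0.001, -1.0]]
wrist_force: [-1.1, 0.3, -1.0]
finger_gap: 0.0213
```

```bash
python3 w.py r=0.0697
```

```text
t 20.25 th -48.0 pos [-48.9 -23.4  -0. ] fit c [  3.2 -70.3] r 69.7 dist 70.1 Frad 0.2 Ftan -1.5 Fy 0.3 gap 0.0213
rv [-0.001  0.002  0.01 ] y-corr(tool x mm) 0.0 Ftool [ 0.3 -1.2  1. ] tq [-0.01  0.34  0.09]
[[-0.0, 3.1, -2.6], [-0.0, 2.9, -2.7], [-0.0, 3.1, -2.6], [-0.0, 3.2, -2.4], [-0.0, 3.3, -2.2]]
```

>>> arm_command(rows="0 3 -2.6 0 0 0 0; 0 2.9 -2.7 0 0 0 0; 0 3.1 -2.6 0 0 0 0; 0 3.2 -2.4 0 0 0 0")

```text
t: 20.65
tcp_pos: [0.516, -0.1054, 0.2273]
orientation: [[0.053, 0.999, -0.002], [0.999, -0.053, -0.002], [-0.002, -0.001, -1.0]]
wrist_force: [-2.1, -0.6, -0.7]
finger_gap: 0.0211
```

```bash
python3 w.py r=0.0698
```

```text
t 20.65 th -34.0 pos [-35.9 -12.2  -0. ] fit c [  3.2 -70.3] r 69.8 dist 70.0 Frad 0.6 Ftan -2.1 Fy -0.8 gap 0.0211
rv [-0.001  0.002  0.01 ] y-corr(tool x mm) 0.0 Ftool [-0.8 -2.1  0.7] tq [-0.12  0.46  0.07]
[[-0.0, 3.5, -1.9], [-0.0, 3.5, -1.9], [-0.0, 3.6, -1.7], [-0.0, 3.7, -1.5], [-0.0, 3.8, -1.3]]
```

>>> arm_command(rows="0 3.5 -1.9 0 0 0 0; 0 3.5 -1.9 0 0 0 0; 0 3.6 -1.7 0 0 0 0; 0 3.7 -1.5 0 0 0 0")

```text
t: 21.05
tcp_pos: [0.5317, -0.1063, 0.2351]
orientation: [[0.053, 0.999, -0.001], [0.999, -0.053, -0.002], [-0.002, -0.001, -1.0]]
wrist_force: [-2.2, -0.3, 0.6]
finger_gap: 0.0215
```

```bash
python3 w.py r=0.0698;python3 - <<'E'
import json,numpy as np
from scipy.optimize import least_squares
A=np.array(json.load(open('log.json')))[1:,:2]
f=least_squares(lambda q:np.hypot(A[:,0]-q[0],A[:,1]-q[1])-q[2],[0,-.07,.07]);print(np.round(f.x*1e3,2),np.round(f.fun*1e3,1))
E
```

```text
t 21.05 th -19.6 pos [-20.2  -4.4  -0. ] fit c [  3.2 -70.3] r 69.8 dist 69.9 Frad 1.3 Ftan -1.8 Fy -0.4 gap 0.0215
rv [-0.001  0.002  0.01 ] y-corr(tool x mm) 0.0 Ftool [-0.4 -2.1 -0.6] tq [-0.1   0.47  0.09]
[[-0.0, 3.9, -1.1], [-0.0, 3.9, -1.0], [-0.0, 3.9, -0.8], [-0.0, 4.0, -0.6], [-0.0, 4.0, -0.3]]
[  3.12 -70.27  69.86] [ 0.1 -0.1 -0.2 -0.2 -0.2 -0.   0.1  0.   0.1  0.  -0.2  0.2  0.2  0.
 -0.2  0.4 -0.   0.4  0.  -0.3 -0.3 -0.3 -0.3 -0.1  0.   0.1  0.4  0.2
  0.1  0. ]
```

>>> arm_command(rows="0 3.9 -1.1 0 0 0 0; 0 3.9 -1 0 0 0 0; 0 3.9 -0.7 0 0 0 0; 0 4 -0.5 0 0 0 0")

```text
t: 21.45
tcp_pos: [0.5491, -0.1074, 0.2389]
orientation: [[0.053, 0.999, -0.001], [0.999, -0.053, -0.003], [-0.003, -0.0, -1.0]]
wrist_force: [-2.4, -1.2, 1.8]
finger_gap: 0.0213
```

```bash
python3 w.py r=0.0698
```

```text
t 21.45 th -4.9 pos [-2.8 -0.6  0. ] fit c [  3.2 -70.3] r 69.8 dist 70.0 Frad 2.0 Ftan -2.2 Fy -1.3 gap 0.0213
rv [-0.     0.003  0.01 ] y-corr(tool x mm) -0.0 Ftool [-1.3 -2.4 -1.8] tq [-0.21  0.41  0.04]
[[-0.0, 4.0, -0.1], [-0.0, 4.0, 0.0], [-0.0, 4.0, 0.2], [-0.0, 4.0, 0.5], [-0.0, 3.9, 0.7]]
```

>>> arm_command(rows="0 3 0 0 0 0 0; 0 2 0 0 0 0 0; 0 0 0 0 0 0 0")

```text
t: 21.75
tcp_pos: [0.5553, -0.1078, 0.239]
orientation: [[0.053, 0.999, 0.0], [0.999, -0.053, -0.002], [-0.002, 0.0, -1.0]]
wrist_force: [-1.1, -1.2, 2.2]
finger_gap: 0.0212
```

```bash
python3 w.py r=0.0698; python3 hd.py; python3 - <<'E'
from h import *
s=snap('side');cv2.imwrite('pics/s10.png',cv2.resize(cv2.cvtColor(s['frame'][100:300,170:370],cv2.COLOR_RGB2BGR),None,fx=3,fy=3))
E
```

```text
t 21.75 th 0.2 pos [ 3.4 -0.5  0. ] fit c [  3.2 -70.3] r 69.8 dist 69.8 Frad 2.2 Ftan -1.0 Fy -1.3 gap 0.0212
rv [0.    0.002 0.01 ] y-corr(tool x mm) -0.0 Ftool [-1.3 -1.  -2.2] tq [-0.29  0.26 -0.  ]
[[-0.0, 4.0, 0.1], [-0.0, 4.0, 0.4], [-0.0, 4.0, 0.6], [-0.0, 3.9, 0.8], [-0.0, 3.9, 1.0]]
72 311 324
28 5 X mm [-4.8 -4.3 -1.6] z-190 [76.3 78.  79.1]
36 16 X mm [-4.9  1.  12.3] z-190 [72.2 77.6 79.9]
44 16 X mm [-5.7  2.4  8.3] z-190 [74.9 78.3 82.2]
52 19 X mm [-6.4 -0.5  7.8] z-190 [76.4 78.4 81.2]
60 16 X mm [-6.4  1.1  8.8] z-190 [72.  77.2 81.3]
```

View pics/s10.png

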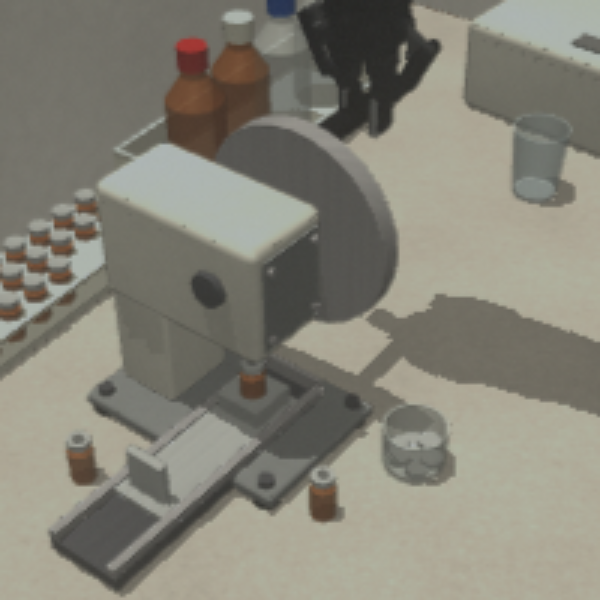

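>>> arm_command(rows="0 0 0 0 0 0 0.3; 0 0 0 0 0 0 0.5; 0 0 0 0 0 0 0.6; 0 0 0 0 0 0 0.6; 0 0 -10 0 0 0 0.6")

```text
t: 22.35
tcp_pos: [0.5544, -0.1072, 0.2484]
orientation: [[0.053, 0.999, -0.001], [0.999, -0.053, -0.001], [-0.002, -0.001, -1.0]]
wrist_force: [0.6, 0.3, -0.3]
finger_gap: 0.0514
```

```bash
python3 d.py 0.5545 -0.107 0.40 -3
```

```text
t 22.35 p [ 0.5544 -0.1072  0.2484] F [ 0.6  0.3 -0.3] gap 0.0514 j [ 42.  22. -43.  99.  16.  66.  -9.]
tool shift mm [  -0.1   -0.1 -151.6] rv [-0.001  0.002 -0.   ]
```

>>> arm_command(rows="0 0 -25 0 0 0 0.6; 0 0 -40 0 0 0 0.6; 0 0 -45 0 0 0 0.6; 0 0 -45 0 0 0 0.6; 0 0 0 0 0 0 0.6")

```text
t: 22.85
tcp_pos: [0.5539, -0.1059, 0.4133]
orientation: [[0.051, 0.999, -0.0], [0.999, -0.051, -0.001], [-0.001, -0.0, -1.0]]
wrist_force: [-0.4, 1.0, -0.0]
finger_gap: 0.0515
```

```bash
python3 hd.py t11.png; python3 d.py 0.573 0.186 0.40 -93
```

```text
102 311 328
20 17 X mm [-6.6 -0.5  7.4] z-190 [74.4 78.5 81.9]
28 16 X mm [-7.1  0.3  7.3] z-190 [76.3 79.  82.3]
36 17 X mm [-5.6  2.3  8.8] z-190 [76.5 79.6 81.8]
44 18 X mm [-4.8  1.4  8.8] z-190 [72.5 77.5 79.7]
52 17 X mm [-6.7  1.8  7.6] z-190 [77.3 80.  82.2]
60 17 X mm [-6.6  1.4  9.1] z-190 [70.7 77.3 81. ]
t 22.9 p [ 0.5533 -0.106   0.4107] F [ 0.1 -0.2 -0.4] gap 0.051 j [ 43.  15. -45.  85.  11.  84.  -4.]
tool shift mm [292.6   4.9  10.6] rv [-0.002  0.002  1.572]
```

```bash
cat > cmp.py <<'E'
from h import *
s=snap('top','top_now.png')
a=cv2.imread('pics/top0.png').astype(float).sum(2);b=cv2.imread('pics/top_now.png').astype(float).sum(2)
D=[]
for u in range(313,327):
    c=[]
    for im in(a,b):
        col=im[158:182,u];w=np.clip(np.median(im[150:162,u])-col,0,None)*(col<200);c.append((w*np.arange(158,182)).sum()/w.sum())
    D.append(c)
D=np.array(D);print('centroid',D.mean(0),'diff px',(D[:,1]-D[:,0]).mean().round(2),(D[:,1]-D[:,0]).std().round(2), 'px->mm ~2.7 (down=-x)')
# press static: phase correlation of head+base
for (r0,r1,c0,c1) in [(118,188,255,298),(160,235,255,330)]:
    print(cv2.phaseCorrelate(a[r0:r1,c0:c1],b[r0:r1,c0:c1]))
E
python3 cmp.py
```

```text
centroid [168.88981624 168.73146474] diff px -0.16 0.14 px->mm ~2.7 (down=-x)
((0.718643218433467, 0.05574546058323193), 0.8400981859630539)
((0.5805142261397052, 0.4201106550528664), 0.9847033159325487)
```

```bash
python3 - <<'E'
from h import *
a=cv2.imread('pics/top0.png').astype(np.float32);b=cv2.imread('pics/top_now.png').astype(np.float32)
a=a.sum(2);b=b.sum(2)
regs={'head':(120,160,258,302),'wheeltop':(132,165,295,315),'basefront':(186,206,250,312),'footL':(130,150,252,270),'vial_b':(204,220,254,270),'tub':(212,234,280,302),'tray':(60,118,345,470),'caps':(68,108,245,335),'bottle':(150,190,115,160)}
for n,(r0,r1,c0,c1) in regs.items():
    h=cv2.createHanningWindow((c1-c0,r1-r0),cv2.CV_32F)
    A=a[r0:r1,c0:c1]-a[r0:r1,c0:c1].mean();B=b[r0:r1,c0:c1]-b[r0:r1,c0:c1].mean()
    s,r=cv2.phaseCorrelate(A,B,h)
    # ECC
    W=np.eye(2,3,dtype=np.float32)
    try:
        cc,W=cv2.findTransformECC(A,B,W,cv2.MOTION_TRANSLATION,(3,100,1e-4),None,3);e=W[:,2]
    except Exception as ex: e=None;cc=0
    print(n,np.round(s,2),round(r,2),'ecc',e,round(cc,3))
E
```

```text
head [0.57 0.07] 1.13 ecc [ 0.01273962 -0.02598661] 1.0
wheeltop [-0.22  0.08] 1.0 ecc [ 0.01094386 -0.00626488] 1.0
basefront [-0.07 -0.06] 1.01 ecc [-0.02926885  0.01261493] 0.999
footL [ 0.08 -0.26] 0.97 ecc [-0.01613448 -0.01402639] 1.0
vial_b [0.06 0.29] 0.65 ecc [ 0.03825462 -0.00574091] 0.999
tub [-0.07 -0.1 ] 0.88 ecc [ 0.00358169 -0.02116025] 0.998
tray [ 0.64 -0.02] 0.89 ecc [ 0.05937309 -0.25024882] 0.803
caps [-0.04  0.11] 0.97 ecc [-0.00949251 -0.00038355] 0.999
bottle [0.67 0.46] 1.18 ecc [-0.00568972 -0.00303227] 1.0
```

>>> arm_command(rows="27 0 0 0 0 0.143 0.6; 27 -4 0 0 0 0.143 0.6; 26 -8 0 0 0 0.143 0.6; 24 -11 0 0 0 0.143 0.6; 23 -15 0 0 0 0.143 0.6")

```text
t: 23.45
tcp_pos: [0.5582, 0.0282, 0.4033]
orientation: [[0.715, 0.699, -0.014], [0.699, -0.715, 0.001], [-0.01, -0.011, -1.0]]
wrist_force: [0.3, -0.0, 0.2]
finger_gap: 0.0513
```

>>> arm_command(rows="20 -18 0 0 0 0.143 0.6; 18 -20 0 0 0 0.143 0.6; 14 -23 0 0 0 0.143 0.6; 11 -24 0 0 0 0.143 0.6; 7 -26 0 0 0 0.143 0.6")

```text
t: 23.95
tcp_pos: [0.5674, 0.1665, 0.3975]
orientation: [[0.999, 0.029, -0.024], [0.029, -1.0, -0.001], [-0.024, 0.0, -1.0]]
wrist_force: [0.3, -0.6, -0.4]
finger_gap: 0.0511
```

```bash
python3 d.py 0.573 0.189 0.25 -93
```

```text
t 23.95 p [0.5674 0.1665 0.3975] F [ 0.3 -0.6 -0.4] gap 0.0511 j [  10.   19.  -38.   82.   11.   84. -117.]
tool shift mm [  9.7 -22.4 147.3] rv [0.001 0.024 0.081]
```

>>> arm_command(rows="9 -22 20 0 0.024 0.08 0.5; 0 -2 45 0 0 0 0.5; 0 0 45 0 0 0 0.5; 0 0 40 0 0 0 0.5; 0 0 0 0 0 0 0.5")

```text
t: 24.45
tcp_pos: [0.5717, 0.1965, 0.2379]
orientation: [[0.999, -0.053, -0.006], [-0.053, -0.999, -0.001], [-0.006, 0.001, -1.0]]
wrist_force: [-0.5, -0.4, 0.5]
finger_gap: 0.0427
```

```bash
python3 d.py 0.574 0.188 0.10 -93; python3 - <<'E'
from h import *
s=snap('side');cv2.imwrite('pics/s12.png',cv2.resize(cv2.cvtColor(s['frame'][130:330,120:330],cv2.COLOR_RGB2BGR),None,fx=3,fy=3))
print(arm.tip_of('tab','side')[:1]);
E
```

```text
t 24.45 p [0.5717 0.1965 0.2379] F [-0.5 -0.4  0.5] gap 0.0427 j [   5.   26.  -36.   94.   16.   66. -128.]
tool shift mm [  3.5   8.2 137.9] rv [ 0.001  0.006 -0.001]
[{'position': [0.5744, 0.1864, 0.049], 'confidence': 0.78}]
```

View pics/s12.png

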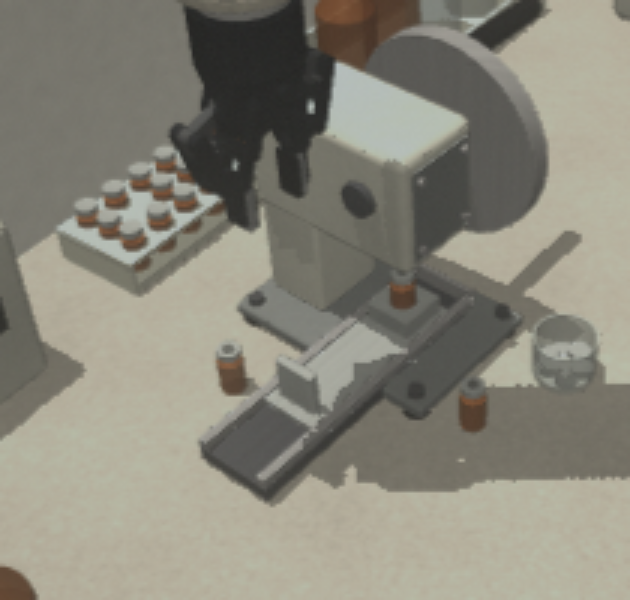

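>>> arm_command(rows="2 7 42 0 0 0 0.5; 0 1 42 0 0 0 0.5; 0 0 35 0 0 0 0.5; 0 0 0 0 0 0 0.5")

```text
t: 24.95
tcp_pos: [0.5823, 0.191, 0.1324]
orientation: [[0.998, -0.056, 0.016], [-0.056, -0.998, 0.005], [0.015, -0.006, -1.0]]
wrist_force: [-0.1, 0.0, 0.9]
finger_gap: 0.0427
```

```bash
python3 d.py 0.574 0.188 0.044 -93
```

```text
t 24.95 p [0.5823 0.191  0.1324] F [-0.1  0.   0.9] gap 0.0427 j [   4.   32.  -33.   99.   21.   54. -131.]
tool shift mm [-9.5  4.  88.2] rv [-0.006 -0.015 -0.003]
```

>>> arm_command(rows="-8 3 30 0 -0.015 0 0.5; -4 1 30 0 -0.005 0 0.5; 0 0 20 0 0 0 0.5; 0 0 5 0 0 0 0.5; 0 0 0 0 0 0 0.27")

```text
t: 25.45
tcp_pos: [0.5803, 0.1909, 0.0611]
orientation: [[0.998, -0.058, 0.013], [-0.059, -0.998, 0.01], [0.012, -0.011, -1.0]]
wrist_force: [-0.4, 0.1, 0.4]
finger_gap: 0.0291
```

```bash
python3 d.py 0.574 0.188 0.044 -93
```

```text
t 25.45 p [0.5803 0.1909 0.0611] F [-0.4  0.1  0.4] gap 0.0291 j [   2.   37.  -31.  101.   25.   47. -134.]
tool shift mm [-6.3  3.5 17. ] rv [-0.011 -0.012 -0.006]
```

>>> arm_command(rows="-5 2 10 -0.01 -0.01 0 0.3; -2 1 7 0 0 0 0.27; 0 0 1 0 0 0 0.27")

```text
t: 25.75
tcp_pos: [0.5756, 0.189, 0.0468]
orientation: [[0.998, -0.059, 0.008], [-0.059, -0.998, 0.001], [0.008, -0.002, -1.0]]
wrist_force: [0.7, -0.9, 0.2]
finger_gap: 0.0234
```

```bash
python3 d.py 0.574 0.188 0.044 -93
```

```text
t 25.75 p [0.5756 0.189  0.0468] F [ 0.7 -0.9  0.2] gap 0.0234 j [   1.   38.  -30.  102.   26.   46. -135.]
tool shift mm [-1.6  1.1  2.8] rv [-0.002 -0.008 -0.007]
```

>>> arm_command(rows="0 -3 0 0 0 0 0.27; 0 -2 0 0 0 0 0.27; 0 -3 0 0 0 0 0.27; 0 -4 0 0 0 0 0.27; 0 -4 0 0 0 0 0.27")

```text
t: 26.25
tcp_pos: [0.5769, 0.2049, 0.0473]
orientation: [[0.998, -0.06, 0.008], [-0.06, -0.998, -0.0], [0.008, -0.0, -1.0]]
wrist_force: [-0.0, -3.2, -0.6]
finger_gap: 0.0233
```

>>> arm_command(rows="0 -4 0 0 0 0 0.27; 0 -5 0 0 0 0 0.27; 0 -5 0 0 0 0 0.27; 0 -5 0 0 0 0 0.27; 0 -5 0 0 0 0 0.27")

```text
t: 26.75
tcp_pos: [0.5785, 0.2309, 0.0474]
orientation: [[0.998, -0.06, 0.008], [-0.06, -0.998, -0.001], [0.008, 0.0, -1.0]]
wrist_force: [-0.4, -3.5, 0.4]
finger_gap: 0.0231
```

```bash
python3 d.py 0.5785 0.2856 0.044 -93; python3 - <<'E'
from h import *
s=snap('side');cv2.imwrite('pics/s13.png',cv2.resize(cv2.cvtColor(s['frame'][130:330,120:330],cv2.COLOR_RGB2BGR),None,fx=3,fy=3))
E
```

```text
t 26.75 p [0.5785 0.2309 0.0474] F [-0.4 -3.5  0.4] gap 0.0231 j [  -3.   40.  -30.   99.   26.   48. -138.]
tool shift mm [ -3.3 -54.6   3.3] rv [ 0.    -0.008 -0.008]
```

View pics/s13.png

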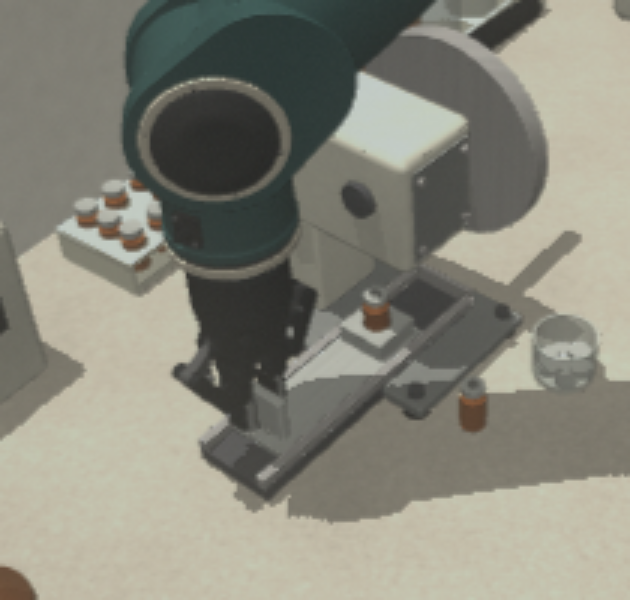

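>>> arm_command(rows="0 -5 0 0 0 0 0.27; 0 -5 0 0 0 0 0.27; 0 -5 0 0 0 0 0.27; 0 -5 0 0 0 0 0.27; 0 -5 0 0 0 0 0.27")

```text
t: 27.3
tcp_pos: [0.5801, 0.2585, 0.0474]
orientation: [[0.998, -0.06, 0.008], [-0.06, -0.998, -0.0], [0.008, -0.0, -1.0]]
wrist_force: [0.7, -2.5, -0.2]
finger_gap: 0.023
```

>>> arm_command(rows="0 -5 0 0 0 0 0.27; 0 -5 0 0 0 0 0.27; 0 -4 0 0 0 0 0.27; 0 -3 0 0 0 0 0.27; 0 -2 0 0 0 0 0.27")

```text
t: 27.8
tcp_pos: [0.5814, 0.2798, 0.0474]
orientation: [[0.998, -0.06, 0.008], [-0.06, -0.998, 0.0], [0.008, -0.001, -1.0]]
wrist_force: [0.6, -3.1, -0.2]
finger_gap: 0.0231
```

>>> arm_command(rows="0 -1.5 0 0 0 0 0.27; 0 -1.5 0 0 0 0 0.27")

```text
t: 28.0
tcp_pos: [0.5816, 0.283, 0.0474]
orientation: [[0.998, -0.06, 0.008], [-0.06, -0.998, 0.0], [0.008, -0.001, -1.0]]
wrist_force: [1.2, -2.2, -0.6]
finger_gap: 0.0228
```

>>> arm_command(rows="0 -1.5 0 0 0 0 0.27")

```text
t: 28.1
tcp_pos: [0.5817, 0.2845, 0.0474]
orientation: [[0.998, -0.06, 0.008], [-0.06, -0.998, 0.0], [0.008, -0.0, -1.0]]
wrist_force: [0.3, -2.9, -0.5]
finger_gap: 0.0229
```

>>> arm_command(rows="0 -1.5 0 0 0 0 0.27")

```text
t: 28.2
tcp_pos: [0.5818, 0.2851, 0.0473]
orientation: [[0.998, -0.06, 0.007], [-0.06, -0.998, -0.002], [0.007, 0.001, -1.0]]
wrist_force: [-2.1, -12.4, 5.9]
finger_gap: 0.0228
```

>>> arm_command(rows="0 4 0 0 0 0 0.27; 0 3 0 0 0 0 0.4; 0 0 0 0 0 0 0.5; 0 0 0 0 0 0 0.5; 0 0 -20 0 0 0 0.5")

```text
t: 28.7
tcp_pos: [0.5797, 0.2783, 0.0657]
orientation: [[0.998, -0.06, 0.004], [-0.06, -0.998, -0.001], [0.004, 0.001, -1.0]]
wrist_force: [0.5, -0.8, 0.1]
finger_gap: 0.0424
```

>>> arm_command(rows="0 0 -30 0 0 0 0.5; 0 0 -45 0 0 0 0.5; 0 0 -45 0 0 0 0.5; 0 0 -45 0 0 0 0.5; 0 -20 -45 0 0 0 0.5")

```text
t: 29.2
tcp_pos: [0.5783, 0.2963, 0.2786]
orientation: [[0.998, -0.06, -0.003], [-0.06, -0.998, -0.003], [-0.002, 0.003, -1.0]]
wrist_force: [0.9, -0.1, 0.5]
finger_gap: 0.0426
```

>>> arm_command(rows="-20 -30 -30 0 0 0 0.5; -30 -30 -10 0 0 0 0.5; -40 -20 0 0 0 0 0.5; -40 0 0 0 0 0 0.5; 0 0 0 0 0 0 0.5")

```text
t: 29.7
tcp_pos: [0.4488, 0.3921, 0.328]
orientation: [[0.998, -0.058, 0.006], [-0.058, -0.998, 0.006], [0.006, -0.006, -1.0]]
wrist_force: [1.3, 0.1, 0.5]
finger_gap: 0.0429
```

```bash
python3 cmp.py; python3 - <<'E'
from h import *
s=snap('side','side_end.png');print(np.round(arm.get_obs()['tcp_pos'],3),arm.get_obs()['t'])
a=cv2.imread('pics/side0.png')[140:300,170:330];b=cv2.imread('pics/side_end.png')[140:300,170:330]
cv2.imwrite('pics/c1.png',cv2.resize(np.hstack([a,b]),None,fx=2.5,fy=2.5,interpolation=cv2.INTER_CUBIC))
a=cv2.imread('pics/side0.png')[225:300,180:290];b=cv2.imread('pics/side_end.png')[225:300,180:290]
cv2.imwrite('pics/c2.png',cv2.resize(np.hstack([a,b]),None,fx=3.6,fy=3.6,interpolation=cv2.INTER_CUBIC))
for c in('side','top'):
  for n in('tab','vial_mid','vial_a_mid','tub','press','bottle','beaker','pliers','tipbox'): print(c,n,[np.round(r['position'],3).tolist() for r in arm.tip_of(n,c)][:3])
E
```

```text
centroid [168.88981624 168.75602561] diff px -0.13 0.13 px->mm ~2.7 (down=-x)
((0.6004938948256822, 0.09244612487590587), 0.9402074553033776)
((0.5367354680482634, 0.41982007711852276), 1.00652038406658)
[0.453 0.39  0.327] 29.8
side tab [[0.581, 0.278, 0.051]]
side vial_mid [[0.571, 0.149, 0.054]]
side vial_a_mid [[0.651, 0.184, 0.021]]
side tub [[0.422, 0.012, -0.002]]
side press [[0.595, 0.051, -0.001]]
side bottle []
side beaker [[0.527, -0.446, 0.002]]
side pliers [[0.317, -0.308, 0.001]]
side tipbox [[0.413, 0.516, -0.001], [0.572, 0.494, -0.005]]
top tab [[0.58, 0.279, 0.049]]
top vial_mid [[0.57, 0.144, 0.056]]
top vial_a_mid [[0.596, 0.05, -0.0], [0.657, 0.189, 0.02]]
top tub [[0.426, 0.014, 0.001]]
top press [[0.597, 0.049, 0.0]]
top bottle [[0.576, 0.495, 0.002]]
top beaker [[0.526, -0.443, -0.001]]
top pliers [[0.316, -0.302, -0.003], [0.652, 0.185, 0.022]]
top tipbox []
```

View pics/c1.png

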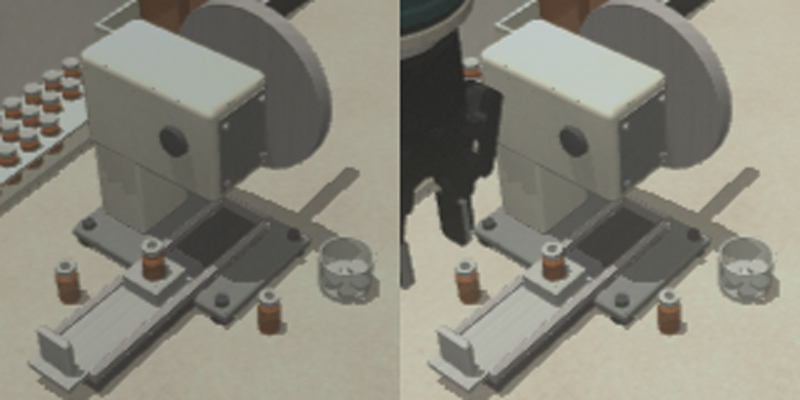

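View pics/c2.png

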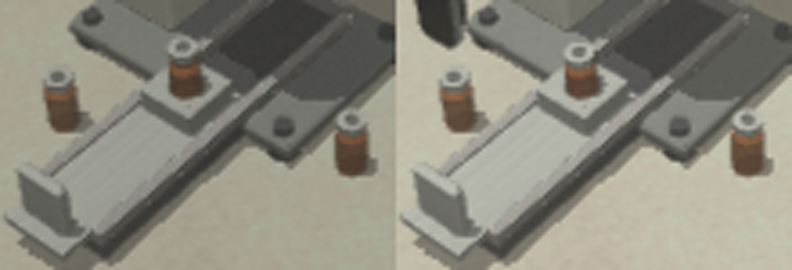

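View pics/top_now.png

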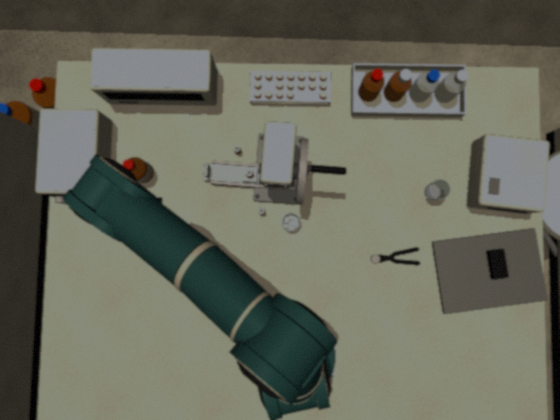

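```bash
python3 - <<'E'
from h import *
for c in('top','side'):
    Zs=[]
    for _ in range(4):
        s=snap(c);P=cloud(s);o=[]
        for p,zl in(((0.572,0.1445),.06),((0.651,0.186),.02),((0.459,0.103),.02)):
            m=(np.hypot(P[...,0]-p[0],P[...,1]-p[1])<0.009)&(P[...,2]>zl)&(P[...,2]<.12);o.append(np.percentile(P[m][:,2],75 if c=='side' else 50))
        m=(abs(P[...,0]-.5775)<.012)&(abs(P[...,1]-.279)<.004)&(P[...,2]>.05);o.append(np.median(P[m][:,2]))
        Zs.append(o)
    print(c,np.round(np.mean(Zs,0)*1000,1),'vial, a, b, tab top')
# ecc vertical shift of cap in side view
a=cv2.imread('pics/side0.png').astype(np.float32).sum(2);b=cv2.imread('pics/side_end.png').astype(np.float32).sum(2)
for n,(r0,r1,c0,c1) in {'cap':(233,243,222,241),'vialbody':(243,252,222,241),'nest':(246,262,218,246),'tab':(265,295,180,205),'vial_b':(252,275,268,288),'vial_a':(240,264,188,206),'base':(245,270,240,295)}.items():
    W=np.eye(2,3,dtype=np.float32)
    try: cc,W=cv2.findTransformECC(a[r0:r1,c0:c1],b[r0-4:r1+4,c0-4:c1+4],np.array([[1,0,4],[0,1,4]],np.float32),cv2.MOTION_TRANSLATION,(3,200,1e-4),None,3);print(n,W[:,2]-4,round(cc,3))
    except Exception as e: print(n,'fail')
s=snap('side')
p=w2pix(s,[.572,.1445,.085]);q=w2pix(s,[.572,.1445,.080]);print('5mm in px',q-p)
E
```

```text
top [79.3 45.9 47.4 70.4] vial, a, b, tab top
side [79.4 46.8 47.  67.5] vial, a, b, tab top
cap [-0.15760684  0.7563796 ] 0.943
vialbody [-0.05664372 -0.13452911] 0.984
nest [-0.05525851  0.01291513] 0.995
tab [-0.03084826 -0.05443096] 0.999
vial_b [ 0.01112843 -0.05222487] 0.997
vial_a [-0.01861787 -0.01690459] 0.999
base [ 0.03123951 -0.03103185] 0.998
5mm in px [0.13885273 1.46165346]
```

```bash
python3 -c "
from cell import arm
print(arm.hand_in()); print(arm.get_obs()['t'])"
```

```text
the job is handed in; nothing more can be done
None
the job is handed in; nothing more can be done
```

I pushed the slide in to its stop and turned the handwheel one full revolution, top going away from the robot. I then drew the slide fully out with the capped vial still standing in it. The job was handed in at about 30 s of the 72 s allowed, with the arm clear of everything.

**Slide:**
- It met both stops, with brief force peaks of 16 N going in and 12 N coming out.
- The finger positions at the two contacts give 90 mm of travel.
- The tab is back where it began, to within 0.1 px in the side image.

**Handwheel:**
- The gripper's path fits a circle of about 70 mm radius to within 0.6 mm, so the handle did not slip in the grip.
- Resistance rose to about 5 N between roughly 125° and 150°, as expected from pressing the cap.
- The gripper stopped 0.2° past the top. After release, the top camera put the handle within about 0.4 mm of its starting position.

**Press and bystanders:**
- The press moved no more than about 0.03 px when I compared images after cranking. After the pull-out, the side image again showed no movement of its base.
- The two spare vials, the tub, beaker, pliers and bottle have not moved measurably. At the end the tip box was found by only one camera, within 5 mm of its first position.

**Cap:**
- The vial's top now stands 79.4 mm above the bench. I expect about 80 mm with the cap fully home and 85 mm with it still proud.
- One check disagreed: image matching showed the cap about 0.8 px lower, where 5 mm should be about 1.5 px. That image patch also covers parts that did not move, so I relied on the height, the force felt and the full turn instead.

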